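# Put the lids back on the stoneware set

### The arm

A 7-joint arm with a two-finger parallel gripper is mounted at the origin on a cart in front of the work surface, level with it; the furniture and walls round the work are solid. World frame = base frame: x ahead of the robot, y to its left, z up, the work surface at z = 0. Lengths are in mm, angles in degrees, forces in N, time in s.
With the tool pointing down it reaches from about 425 to 950 mm from the base axis. Payload 16.7 kg.
Tool frame: the origin (TCP) lies between the finger pads; the fingertips stand 19 mm ahead of it and the grasp point (between the pads) is the TCP; z points along the fingers, y is the direction in which the jaws open and shut (so a half turn about z gives the same grasp; the last joint's range is limited). The gripper opens to 94 mm and grips with 3 to 60 N. Pads are 16 mm wide; open, the fingers measure 119 mm over their backs; the gripper's body (75 mm by 177 mm) begins 78 mm behind the grasp point.
Start: joints at [66.148, 24.414, 4.234, 92.017, -1.954, 63.644, -3.845], TCP at [177.931, -651.089, 224.467] pointing down, gripper open.
Joint ranges: [-163.25, 163.25], [-28.42, 122.38], [-70.27, 78.77], [12.13, 141.07], [-58.53, 238.53], [9.26, 117.41], [-156.51, 156.51]. Speed limits (degrees/s): [108.29, 108.29, 136.94, 136.94, 172.46, 172.46, 172.46].

### API

Orientations are given as a 3x3 rotation matrix whose columns are the frame's x, y, z axes.
In Python, from bench import telemetry, read_camera, workorder gives the robot as it stands.
- The arm moves only by the tool play_rows, never from a script. Its argument "deltas" is a list of rows, each an object of numbers: "x", "y", "z": the shift along the world's x, y, z in m; "rx", "ry", "rz": the turn, a rotation vector about the world's x, y, z in rad; "grip": the finger opening in m, from 0 to 0.094. A call has 1 to 10 rows; each row is the pose to reach, as a shift and turn from the pose commanded when the call began; what a row does not reach only later rows make up. A row lasts 1/10 s, in which the tool goes at most 50 mm and 8.59 degrees, less where a joint would pass 70% of its speed; a pose out of reach is approached as far as the arm can. A call with a gripper value outside its range is refused whole. The fingers move at their own pace and stop on an object; "grip_force" is the grip in N (left out, the last holds). Time passes only in rows, so rows that repeat a pose let the fingers close. It gives the time, the measured TCP pose, the force and the opening at its end, in the units of the state.
- telemetry.sense(): the state, without advancing time (a new reading comes with each control period).
- read_camera(name): name is "side" or "top" or "wrist"; returns a dict with "image" (400x640x3 uint8, blue, green, red), "camera_matrix" (3x3 intrinsics, pixels), "dist" ([k1, k2, p1, p2, k3] as OpenCV has them; the pictures are not rectified), "R" (3x3) and "t" (3): a world point X has camera coordinates R X + t. Camera axes: x right, y down, z forward; pixel columns grow to the right and rows downward; lengths in mm; the calibration is good to about 2 mm. A picture is of the moment at which its call begins. There is no depth.
- workorder.finish_job(): hands the job in, once; it reports no verdict.
The state is a dict: "time": time; "joint_pos": joint angles; "joint_velocities": joint speeds; "joint_torque": joint torques, N m; "tool_pos": TCP position; "tool_rot": TCP orientation; "force": force on the tool from outside, world axes, zero at the start; "ft_torque": the same for the moment, N m; "grip_width": finger opening in mm.
Only numpy, scipy, OpenCV 4.12 (cv2) and the standard library are available. Lean on these libraries where they do the work, as an engineer would, in place of code of your own. Each camera call takes 0.05 s, during which the arm holds its last target.

### The job

The wooden lids of the four stoneware pots have been left stacked in one pile: take the pile apart and close every pot with its own lid, the one that matches its mouth in shape and size. Each lid is to lie fully home, its plug down in the mouth and its plate flat on the rim all round; lower the lids by hand rather than dropping them. Leave the pots standing where they are, and do not disturb the bird and the candle beside them.

Things in the scene. Friction and masses are not known exactly. Their poses are not given: they have to be found in the camera images.
- small_lid: Small round lid, 46 mm in diameter, about 30 g; top of the pile. Wood: plate 12 mm thick over a plug 10 mm deep, tapering from 7.5 mm inside the plate's edge to 12.5 mm at its lower end (enters up to 6 mm off-centre, 1 to 2 mm play when home). Origin: centre of the plug's underside; plate 10 to 22 mm above it. Grip the plate's edge from above. Fingertips at most 18 mm below its top. Any yaw fits.
- round_lid: Larger round lid, 62 mm in diameter, about 50 g; second in the pile. Wood: plate 12 mm thick over a plug 10 mm deep, tapering from 7.5 mm inside the plate's edge to 12.5 mm at its lower end (enters up to 6 mm off-centre, 1 to 2 mm play when home). Origin: centre of the plug's underside; plate 10 to 22 mm above it. Grip the plate's edge from above. Fingertips at most 18 mm below its top. Any yaw fits.
- oval_lid: Oval lid, 62 x 104 mm with half-round ends, about 80 g; third in the pile. Wood: plate 12 mm thick over a plug 10 mm deep, tapering from 7.5 mm inside the plate's edge to 12.5 mm at its lower end (enters up to 6 mm off-centre, 1 to 2 mm play when home). Origin: centre of the plug's underside; plate 10 to 22 mm above it. Grip the plate's edge from above. Fingertips at most 18 mm below its top. Long side along its y; a half turn fits too.
- oblong_lid: Oblong lid, 62 x 144 mm with rounded corners, about 110 g; lowest in the pile, its plug on the table. Wood: plate 12 mm thick over a plug 10 mm deep, tapering from 7.5 mm inside the plate's edge to 12.5 mm at its lower end (enters up to 6 mm off-centre, 1 to 2 mm play when home). Origin: centre of the plug's underside; plate 10 to 22 mm above it. Grip the plate's edge from above. Long side along its y; a half turn fits too.
- small_pot: Small round pot, 45 mm outside, 58 mm high, about 0.3 kg. Open off-white stoneware, brown foot, straight 5 mm wall, rim 0.5 mm inside its lid's edge. Origin: centre of underside; z up. Lid home: its plate flat on the rim, its origin 48 mm above the pot's. Mouth 35 mm.
- round_pot: Larger and tallest round pot, 61 mm outside, 84 mm high, about 0.55 kg. Open off-white stoneware, brown foot, straight 5 mm wall, rim 0.5 mm inside its lid's edge. Origin: centre of underside; z up. Lid home: its plate flat on the rim, its origin 74 mm above the pot's. Mouth 51 mm.
- oval_pot: Oval pot, 61 x 103 mm, half-round ends, 66 mm high, about 0.6 kg. Open off-white stoneware, brown foot, straight 5 mm wall, rim 0.5 mm inside its lid's edge. Origin: centre of underside; z up. Lid home: its plate flat on the rim, its origin 56 mm above the pot's. Mouth 51 x 93 mm, long side along its y.
- oblong_pot: Oblong low dish, 61 x 143 mm, rounded corners, 50 mm high, about 0.6 kg. Open off-white stoneware, brown foot, straight 5 mm wall, rim 0.5 mm inside its lid's edge. Origin: centre of underside; z up. Lid home: its plate flat on the rim, its origin 40 mm above the pot's. Mouth 51 x 133 mm, long side along its y.
- bird: Bystander: small speckled cream ceramic bird, 36 x 64 x 45 mm high, standing loose behind the front row of pots, its length along its y. Origin: centre of the underside.
- candle: Bystander: striped cream and tan candle jar, 61 mm across, 60 mm high, loose, behind the front row of pots. Origin: centre of the underside.
There are look-alikes about, which are no part of the job. Leave any green look-alike of the round_lid alone.

How it is judged (in metres and radians):
At the end, for the whole second after the job is handed in: Each lid on its own pot: within 5 mm of centre and 3 mm of its home height, flat within 0.05 rad, oval and oblong turned with their pots within 0.08 rad; all released and at rest; pots upright; pots, bird and candle within 30 mm of where they stood, bird and candle upright within 0.15 rad (horizontal distance between small_lid and small_pot below 0.005 m and z of small_lid in the frame of small_pot between 0.045 and 0.051 m and angle between the z axis of small_lid and the z axis of small_pot, either way round below 0.05 rad and angle between each of small_pot, round_pot, oval_pot, oblong_pot's own z axis and vertical below 0.05 rad and distance of each of small_pot, round_pot, oval_pot, oblong_pot, bird, candle from where it was at the start of the episode below 0.03 m and linear speed of each of small_lid, small_pot, round_lid, round_pot, oval_lid, oval_pot, oblong_lid, oblong_pot below 0.02 m/s and contact force between the fingers and small_lid below 0.1 N and horizontal distance between round_lid and round_pot below 0.005 m and z of round_lid in the frame of round_pot between 0.071 and 0.077 m and angle between the z axis of round_lid and the z axis of round_pot, either way round below 0.05 rad and contact force between the fingers and round_lid below 0.1 N and horizontal distance between oval_lid and oval_pot below 0.005 m and z of oval_lid in the frame of oval_pot between 0.053 and 0.059 m and angle between the z axis of oval_lid and the z axis of oval_pot, either way round below 0.05 rad and contact force between the fingers and oval_lid below 0.1 N and angle between the x axis of oval_lid and the x axis of oval_pot, either way round below 0.08 rad and horizontal distance between oblong_lid and oblong_pot below 0.005 m and z of oblong_lid in the frame of oblong_pot between 0.037 and 0.043 m and angle between the z axis of oblong_lid and the z axis of oblong_pot, either way round below 0.05 rad and contact force between the fingers and oblong_lid below 0.1 N and angle between the x axis of oblong_lid and the x axis of oblong_pot, either way round below 0.08 rad and angle between each of bird, candle's own z axis and vertical below 0.15 rad); the robot touches nothing.
It fails at once if a lid is dropped or thrown (faster than 0.8 m/s with no finger on it) ((linear speed of small_lid above 0.8 m/s and contact force between the fingers and small_lid below 0.1 N) or (linear speed of round_lid above 0.8 m/s and contact force between the fingers and round_lid below 0.1 N) or (linear speed of oval_lid above 0.8 m/s and contact force between the fingers and oval_lid below 0.1 N) or (linear speed of oblong_lid above 0.8 m/s and contact force between the fingers and oblong_lid below 0.1 N)).
It fails at once if a pot is shoved more than 40 mm or knocked over ((distance of small_pot from where it was at the start of the episode above 0.04 m or angle between small_pot's own z axis and vertical above 0.5 rad) or (distance of round_pot from where it was at the start of the episode above 0.04 m or angle between round_pot's own z axis and vertical above 0.5 rad) or (distance of oval_pot from where it was at the start of the episode above 0.04 m or angle between oval_pot's own z axis and vertical above 0.5 rad) or (distance of oblong_pot from where it was at the start of the episode above 0.04 m or angle between oblong_pot's own z axis and vertical above 0.5 rad)).
It fails at once if the bird or the candle is shoved more than 40 mm or knocked over ((distance of bird from where it was at the start of the episode above 0.04 m or angle between bird's own z axis and vertical above 0.5 rad) or (distance of candle from where it was at the start of the episode above 0.04 m or angle between candle's own z axis and vertical above 0.5 rad)).
It also fails if it takes over 125 s, if anything falls off the work surface, if the arm or the gripper's body presses on something with over 40 N, if the wrist force passes 120 N, or if a joint passes its speed limit or range.

## Working session

There is one attempt and no reset: what is moved stays moved. The work goes in short steps, Python scripts to look and compute and a tool call to move; the robot and the scene stay as the last step left them, time stands still between calls to the robot, and variables do not carry over. Pictures are saved under pics/ and viewed, and the job is handed in when it is done.

Besides the shell and the picture viewer there is one more tool, called after "Call:" by a JSON object that holds its "fn" and its "kwargs", one argument or row to a line. play_rows: Moves the arm, as the interface text tells. Its arguments: {"type":"object","properties":{"deltas":{"type":"array","items":{"type":"object","properties":{"x":{"type":"number"},"y":{"type":"number"},"z":{"type":"number"},"rx":{"type":"number"},"ry":{"type":"number"},"rz":{"type":"number"},"grip":{"type":"number"}}}},"grip_force":{"type":"number"}},"required":["deltas"]}

```bash
ls; mkdir -p pics; python3 - <<'E'
from bench import telemetry, read_camera
import cv2
s=telemetry.sense(); print({k:s[k] for k in('time','tool_pos','tool_rot','force','grip_width')})
for n in('side','top','wrist'):
    c=read_camera(n); cv2.imwrite(f'pics/{n}0.png',c['image']); print(n,c['camera_matrix'],c['dist'],c['R'],c['t'])
E
```

```text
pics
{'time': 0.0, 'tool_pos': array([ 177.82690579, -650.71619068,  223.77871217]), 'tool_rot': array([[ 9.64622017e-01,  2.63636446e-01, -4.35055968e-04],
       [ 2.63636790e-01, -9.64621212e-01,  1.24898590e-03],
       [-9.03860124e-05, -1.31949605e-03, -9.99999125e-01]]), 'force': array([ 0.25944382, -0.00689395,  0.10365311]), 'grip_width': 94.01982837663907}
side [[405.49071785   0.         323.08913996]
 [  0.         405.49071785 195.78947359]
 [  0.           0.           1.        ]] [-0.00189424  0.          0.          0.          0.        ] [[-0.99795637 -0.06331295 -0.00863401]
 [-0.01816231  0.41059933 -0.91163497]
 [ 0.06126342 -0.90961512 -0.41091013]] [ 542.48242251   46.29048547 1224.55453165]
top [[457.97258514   0.         327.14833976]
 [  0.         457.97258514 201.1335118 ]
 [  0.           0.           1.        ]] [-0.07600107  0.          0.          0.          0.        ] [[-0.03608439 -0.99934749 -0.0015816 ]
 [-0.97866398  0.03565779 -0.20234952]
 [ 0.20227388 -0.0057538  -0.97931209]] [  53.00309933  550.72162654 1502.22532007]
wrist [[278.64995963   0.         318.09830207]
 [  0.         278.64995963 198.45726861]
 [  0.           0.           1.        ]] [-0.04873263  0.          0.          0.          0.        ] [[ 0.26349697 -0.96465961 -0.00109024]
 [-0.93670987 -0.25613226  0.23868574]
 [-0.23052974 -0.06187173 -0.97109625]] [-675.22125635  -25.01424014  389.97189163]
```

View pics/top0.png

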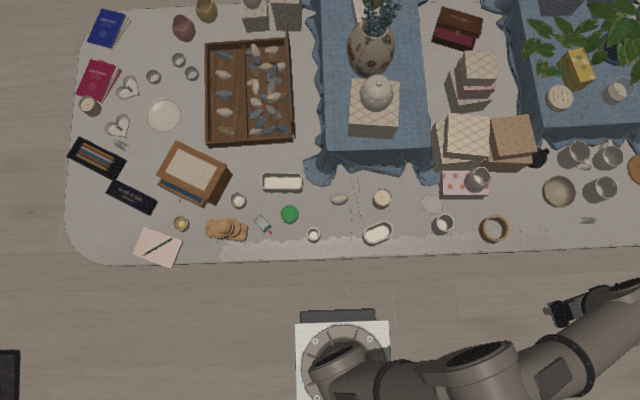

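View pics/side0.png

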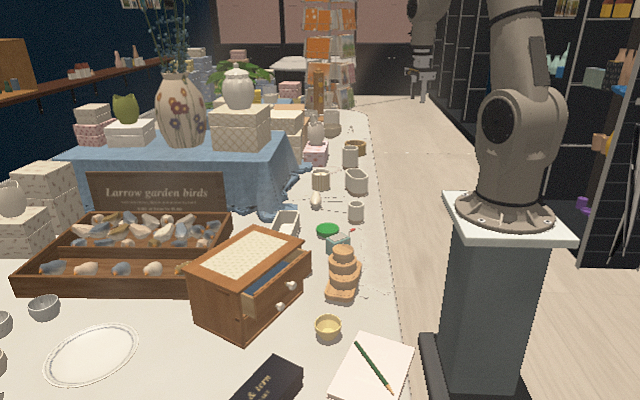

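View pics/wrist0.png

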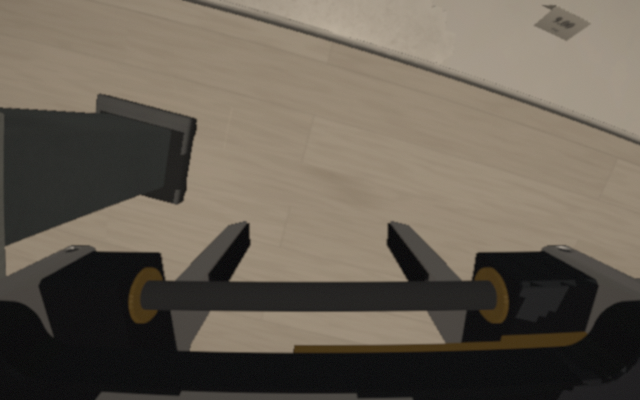

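```bash
cat > h.py <<'E'
import numpy as np, cv2
from bench import telemetry, read_camera
def proj(c,X):
    p,_=cv2.projectPoints(np.array(X,float).reshape(-1,3),cv2.Rodrigues(c['R'])[0],c['t'],c['camera_matrix'],np.array(c['dist']));return p.reshape(-1,2)
def ray(c,px):
    u=cv2.undistortPoints(np.array(px,float).reshape(-1,1,2),c['camera_matrix'],np.array(c['dist'])).reshape(-1,2)
    d=np.c_[u,np.ones(len(u))]@c['R']; o=-c['R'].T@c['t']; return o,d
def plane(c,px,z):
    o,d=ray(c,px); return o+d*((z-o[2])/d[:,2])[:,None]
def crop(im,x0,y0,x1,y1,f,fn):
    cv2.imwrite(fn,cv2.resize(im[y0:y1,x0:x1],None,fx=f,fy=f,interpolation=cv2.INTER_CUBIC))
E
python3 - <<'E'
from h import *
c=read_camera('top'); crop(c['image'],170,160,330,260,5,'pics/t1.png');crop(c['image'],320,160,520,260,4,'pics/t2.png')
print(c['R'].T@-c['t'])
for n,p,z in(('oblong',(282,183),50),('oval',(377,233),66),('small',(313,235),58),('round?',(443,224),84),('pile',(222,227),90),('candle',(382,198),60),('pile_obl',(240,232),22),('cup',(239,200),50),('bamb',(493,229),50)): print(n,plane(c,p,z).round())
c=read_camera('side'); crop(c['image'],260,220,400,325,5,'pics/s1.png');crop(c['image'],260,130,400,235,5,'pics/s2.png')
E
```

```text
[ 237.02306092   41.97450327 1582.66950448]
oblong [[623. 186.  50.]]
oval [[ 436. -129.   66.]]
small [[438.  85.  58.]]
round? [[ 455. -349.   84.]]
pile [[471. 384.  90.]]
candle [[ 556. -154.   60.]]
pile_obl [[462. 337.  22.]]
cup [[569. 335.  50.]]
bamb [[ 436. -528.   50.]]
```

View pics/t1.png

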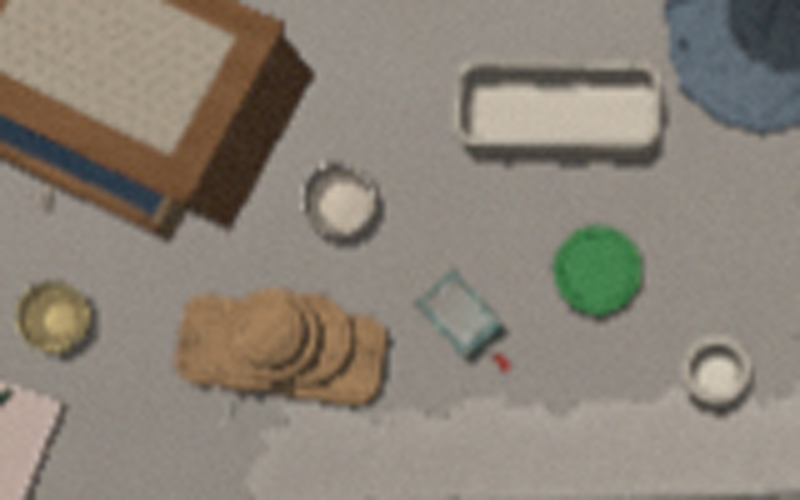

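View pics/t2.png

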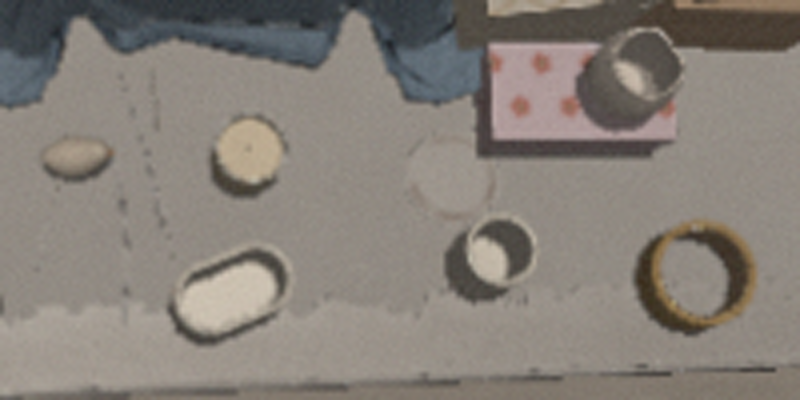

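View pics/s1.png

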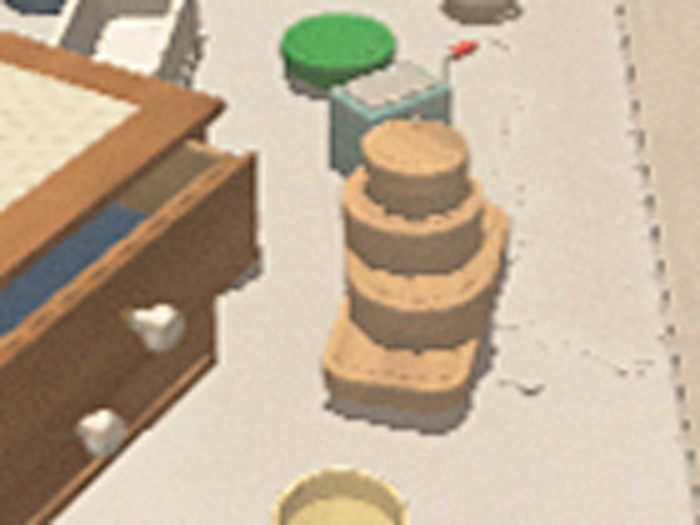

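View pics/s2.png

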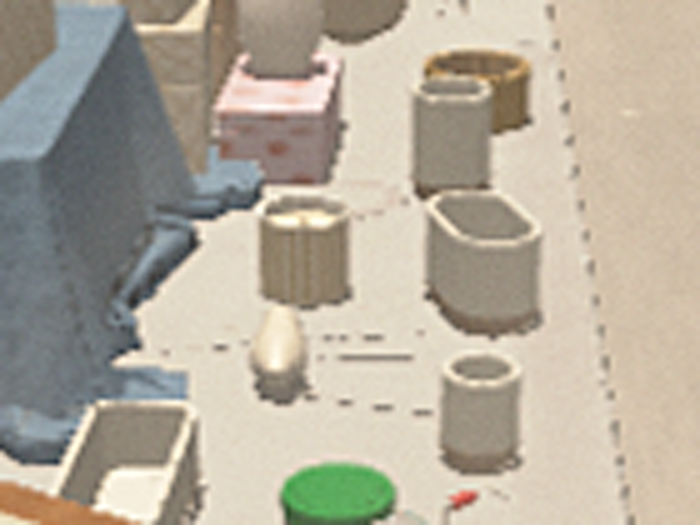

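```bash
python3 - <<'E'
from h import *
s=telemetry.sense();T=s['tool_rot'];c=read_camera('wrist');C=-c['R'].T@c['t']
print('cam in tool',T.T@(C-s['tool_pos']),'view axis in tool',T.T@c['R'][2],'down',T.T@c['R'][1])
P=plane(c,[(318,198)],60)[0];print('centre at z60 in tool',T.T@(P-s['tool_pos']))
t=read_camera('top');im=t['image']
# green, pots
hsv=cv2.cvtColor(im,cv2.COLOR_BGR2HSV)
for p in [(282,184),(377,233),(313,236),(441,226),(225,229),(210,230),(240,240),(170,250),(300,250),(239,201)]: print(p,hsv[p[1],p[0]],im[p[1],p[0]])
# chest corners & cloth
for n,p in(('chest lower',(204,208)),('chest rightbottom',(217,206)),('cloth left',(304,170)),('cloth bottom',(322,186)),('card',(262,215)),('cup',(239,201)),('yellow cup',(181,223))):
  print(n,plane(t,p,0).round(),plane(t,p,120).round())
E
```

```text
cam in tool [  68.70881414    0.82169649 -160.07281671] view axis in tool [-2.38604433e-01 -3.91052146e-05  9.71116843e-01] down [-9.71116840e-01 -8.22414960e-05 -2.38604436e-01]
centre at z60 in tool [-10.39187314   0.69095265 164.16129498]
(282, 184) [ 18  35 195] [168 184 195]
(377, 233) [ 19  35 204] [176 194 204]
(313, 236) [ 18  35 205] [177 194 205]
(441, 226) [ 18  33 192] [167 182 192]
(225, 229) [ 15 111 135] [ 76 106 135]
(210, 230) [ 16 112 148] [ 83 117 148]
(240, 240) [ 16 107 121] [ 70  97 121]
(170, 250) [ 11  42 188] [157 168 188]
(300, 250) [ 15  25 163] [147 155 163]
(239, 201) [ 17  41 186] [156 173 186]
chest lower [[555. 469.   0.]] [[531. 437. 120.]]
chest rightbottom [[561. 423.   0.]] [[536. 394. 120.]]
cloth left [[681. 111.   0.]] [[647. 106. 120.]]
cloth bottom [[619.  49.   0.]] [[590.  48. 120.]]
card [[523. 263.   0.]] [[501. 246. 120.]]
cup [[576. 345.   0.]] [[550. 322. 120.]]
yellow cup [[504. 550.   0.]] [[484. 512. 120.]]
```

Call:
{"fn": "play_rows", "kwargs": {
  "deltas": [
    {"x": 0.024,"y": 0.03,"z": 0.01},
    {"x": 0.055,"y": 0.069,"z": 0.03,"rz": -0.1},
    {"x": 0.085,"y": 0.108,"z": 0.036,"rz": -0.2},
    {"x": 0.115,"y": 0.147,"z": 0.036,"rz": -0.267},
    {"x": 0.145,"y": 0.185,"z": 0.036,"rz": -0.267},
    {"x": 0.175,"y": 0.223,"z": 0.036,"rz": -0.267},
    {"x": 0.205,"y": 0.261,"z": 0.036,"rz": -0.267},
    {"x": 0.23,"y": 0.293,"z": 0.036,"rz": -0.267},
    {"x": 0.242,"y": 0.306,"z": 0.036,"rz": -0.267},
    {"x": 0.242,"y": 0.306,"z": 0.036,"rz": -0.267}
  ]
}}

```text
invalid input
```

```bash
python3 - <<'E'
from h import *
c=read_camera('wrist'); cv2.imwrite('pics/w1.png',c['image']); np.save('w1.npy',c,allow_pickle=True)
s=telemetry.sense();print(s['time'],s['tool_pos'],s['joint_pos'],s['tool_rot'])
E
```

```text
0.4 [ 177.91943649 -651.03537216  224.34032439] [66.14913923 24.42171731  4.23247183 92.02124422 -1.954525   63.64474022
 -3.84461487] [[ 9.64636411e-01  2.63584128e-01 -4.85501603e-05]
 [ 2.63584132e-01 -9.64636373e-01  2.71643330e-04]
 [ 2.47676197e-05 -2.74834098e-04 -9.99999962e-01]]
```

View pics/w1.png

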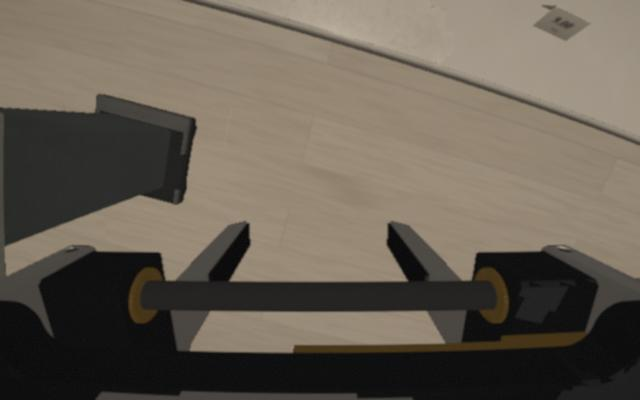

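Call:
{"fn": "play_rows", "kwargs": {
  "deltas": [
    {"x": 0.024,"y": 0.03,"z": 0.01,"rx": 0,"ry": 0,"rz": 0,"grip": 0.094},
    {"x": 0.055,"y": 0.069,"z": 0.03,"rx": 0,"ry": 0,"rz": -0.1,"grip": 0.094},
    {"x": 0.085,"y": 0.108,"z": 0.036,"rx": 0,"ry": 0,"rz": -0.2,"grip": 0.094},
    {"x": 0.115,"y": 0.147,"z": 0.036,"rx": 0,"ry": 0,"rz": -0.267,"grip": 0.094},
    {"x": 0.145,"y": 0.185,"z": 0.036,"rx": 0,"ry": 0,"rz": -0.267,"grip": 0.094},
    {"x": 0.175,"y": 0.223,"z": 0.036,"rx": 0,"ry": 0,"rz": -0.267,"grip": 0.094},
    {"x": 0.205,"y": 0.261,"z": 0.036,"rx": 0,"ry": 0,"rz": -0.267,"grip": 0.094},
    {"x": 0.23,"y": 0.293,"z": 0.036,"rx": 0,"ry": 0,"rz": -0.267,"grip": 0.094},
    {"x": 0.242,"y": 0.306,"z": 0.036,"rx": 0,"ry": 0,"rz": -0.267,"grip": 0.094},
    {"x": 0.242,"y": 0.306,"z": 0.036,"rx": 0,"ry": 0,"rz": -0.267,"grip": 0.094}
  ],
  "grip_force": 30
}}

```text
time: 1.4
tool_pos: [421.9, -342.7, 260.7]
tool_rot: [[1.0, 0.004, 0.001], [0.004, -1.0, 0.0], [0.001, -0.0, -1.0]]
force: [0.0, -1.0, -0.7]
grip_width: 94.0
```

```bash
cat > snap.py <<'E'
import sys
from h import *
n=sys.argv[1]; c=read_camera('wrist'); cv2.imwrite(f'pics/{n}.png',c['image']); np.save(f'{n}.npy',c,allow_pickle=True)
s=telemetry.sense();print(s['time'],s['tool_pos'].round(1),s['joint_pos'].round(1),s['tool_rot'].round(4).tolist(),s['force'].round(1))
E
python3 snap.py w1
```

```text
1.45 [ 420.5 -344.4  260.6] [ 36.4  10.5  -4.4 106.3   0.9  63.3 -58.2] [[1.0, 0.0019, 0.0003], [0.0019, -1.0, -0.0001], [0.0003, 0.0001, -1.0]] [-0.2 -0.8 -0.7]
```

View pics/w1.png

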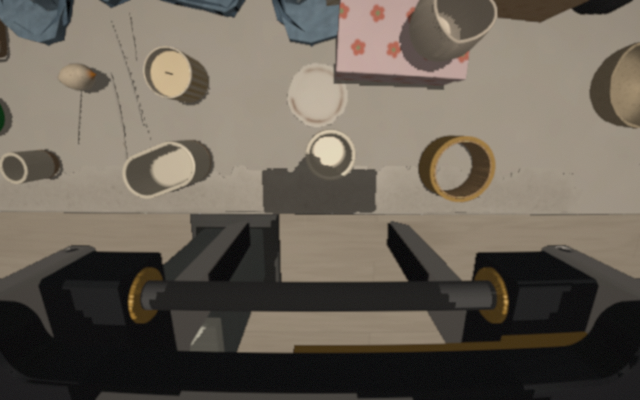

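```bash
python3 - <<'E'
from h import *
c=np.load('w1.npy',allow_pickle=True).item(); im=c['image']
crop(im,270,110,390,200,6,'pics/w1a.png'); crop(im,100,120,230,210,6,'pics/w1b.png')
print(plane(c,[(331,155)],84),plane(c,[(160,168)],66))
E
```

```text
[[ 461.99881248 -358.800488     84.        ]] [[ 443.69476483 -138.15845169   66.        ]]
```

View pics/w1a.png

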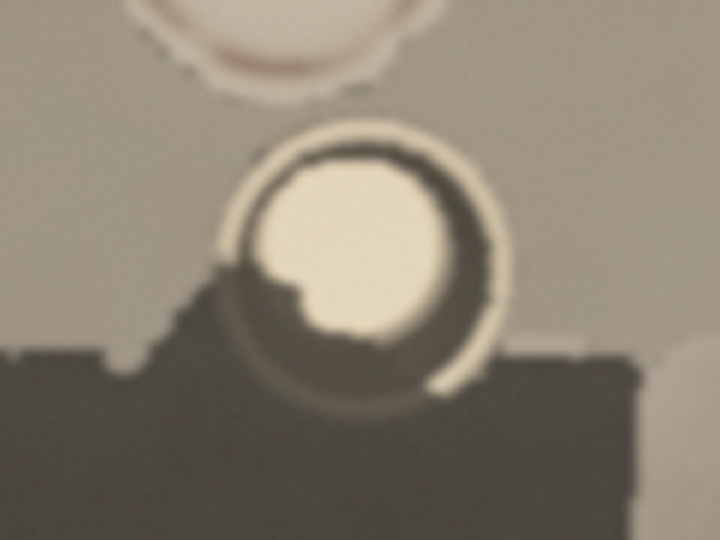

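View pics/w1b.png

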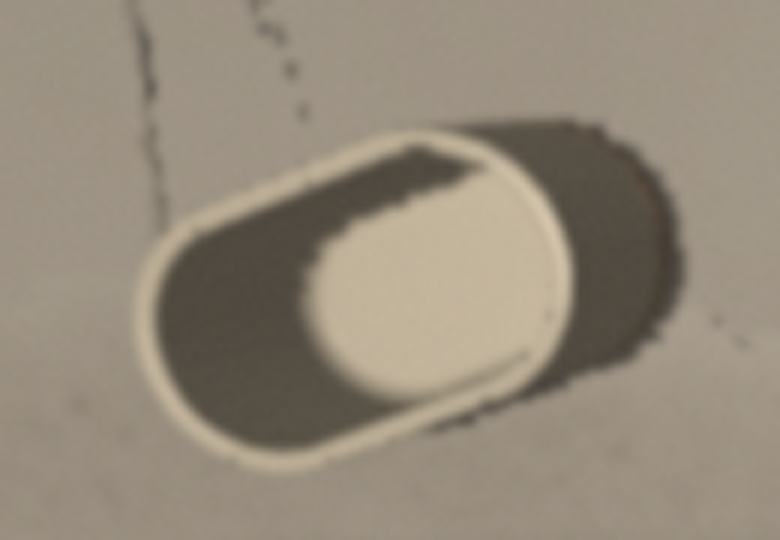

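```bash
cat >> h.py <<'E'
def blob(c,roi,z,mask_fn,dbg=None):
    x0,y0,x1,y1=roi; f=4
    im=cv2.resize(c['image'][y0:y1,x0:x1],None,fx=f,fy=f,interpolation=cv2.INTER_CUBIC)
    m=mask_fn(im).astype(np.uint8)*255
    if dbg: o=im.copy(); o[m>0]=(0,0,255); cv2.imwrite(dbg,np.hstack([im,o])[:600,:1600])
    cs,_=cv2.findContours(m,cv2.RETR_EXTERNAL,cv2.CHAIN_APPROX_NONE); k=max(cs,key=lambda k:cv2.boundingRect(k)[2]*cv2.boundingRect(k)[3])
    px=k.reshape(-1,2)/f+np.array([x0,y0])+(.5/f-.5)
    W=plane(c,px,z)[:,:2].astype(np.float32)
    (cx,cy),r=cv2.minEnclosingCircle(W); rc=cv2.minAreaRect(W)
    # long axis direction
    b=cv2.boxPoints(rc); e=[b[1]-b[0],b[2]-b[1]]; L=max(e,key=np.linalg.norm); a=np.degrees(np.arctan2(L[1],L[0]))%180
    print('circle',np.round([cx,cy,2*r],1),'rect c',np.round(rc[0],1),'dims',np.round(sorted(rc[1]),1),'long axis deg',round(a,1)); return W
E
python3 - <<'E'
from h import *
c=np.load('w1.npy',allow_pickle=True).item()
for t in (175,182,190):
  f=lambda im:im[:,:,1]>t
  blob(c,(300,125,362,183),84,f,'pics/d1.png'); blob(c,(118,138,200,202),66,f,'pics/d2.png')
E
```

```text
circle [ 462.5 -357.9   58.7] rect c [ 469.7 -362.5] dims [40.8 58.4] long axis deg 57.3
circle [ 448.1 -155.2   57.4] rect c [ 444.2 -158.5] dims [44.5 56.9] long axis deg 130.7
circle [ 468.7 -357.5   55.3] rect c [ 479.5 -357.1] dims [23.4 55.3] long axis deg 92.1
circle [ 455.6 -176.    31.8] rect c [ 456.6 -178.8] dims [ 6.6 31.8] long axis deg 19.8
circle [ 467.1 -355.1   34.9] rect c [ 467.8 -356.1] dims [32.1 34.3] long axis deg 41.5
circle [ 456.8 -179.5   16.6] rect c [ 457.1 -180.4] dims [ 2.2 16.6] long axis deg 20.7
```

View pics/d2.png

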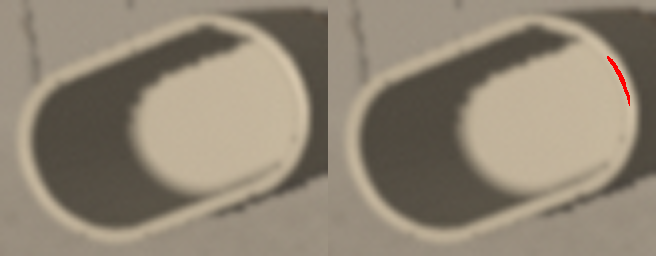

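```bash
python3 - <<'E'
from h import *
c=np.load('w1.npy',allow_pickle=True).item()
for t in (158,162,166,170):
  f=lambda im:im[:,:,1]>t
  print(t);blob(c,(300,125,362,183),84,f,'pics/d1.png'); blob(c,(118,138,200,202),66,f,f'pics/d2_{t}.png')
  blob(c,(0,140,45,190),58,f,f'pics/d3_{t}.png')
E
```

```text
158
circle [ 462.7 -358.2   61.1] rect c [ 469.8 -362.5] dims [42.5 60.6] long axis deg 58.1
circle [ 441.4 -134.3  102. ] rect c [ 440.9 -134.5] dims [ 59.9 101.9] long axis deg 111.1
circle [443.5  84.5  43.8] rect c [443.7  83.9] dims [41.6 41.7] long axis deg 164.9
162
circle [ 462.5 -358.    60.4] rect c [ 469.8 -362.5] dims [42.1 60. ] long axis deg 58.0
circle [ 441.3 -134.4  101.6] rect c [ 440.9 -134.6] dims [ 59.3 101.5] long axis deg 111.1
circle [427.6  74.4  12.4] rect c [427.   74.1] dims [ 1.6 12.4] long axis deg 119.6
166
circle [ 462.5 -358.    59.9] rect c [ 469.8 -362.5] dims [41.9 59.3] long axis deg 57.9
circle [ 444.2 -123.7   86.5] rect c [ 446.9 -114.6] dims [48.2 83.2] long axis deg 158.0
circle [449.7 103.8   6.5] rect c [449.6 103.4] dims [0.8 6.5] long axis deg 164.9
170
circle [ 462.8 -358.    59.3] rect c [ 469.7 -362.5] dims [41.4 58.9] long axis deg 57.7
circle [ 448.  -155.    58.2] rect c [ 444.5 -158.4] dims [46.3 57.8] long axis deg 133.9Traceback (most recent call last):
  File "<stdin>", line 6, in <module>
  File "h.py", line 17, in blob
    cs,_=cv2.findContours(m,cv2.RETR_EXTERNAL,cv2.CHAIN_APPROX_NONE); k=max(cs,key=lambda k:cv2.boundingRect(k)[2]*cv2.boundingRect(k)[3])
                                                                        ~~~^^^^^^^^^^^^^^^^^^^^^^^^^^^^^^^^^^^^^^^^^^^^^^^^^^^^^^^^^^^^^^^
ValueError: max() iterable argument is empty
```

View pics/d2_162.png

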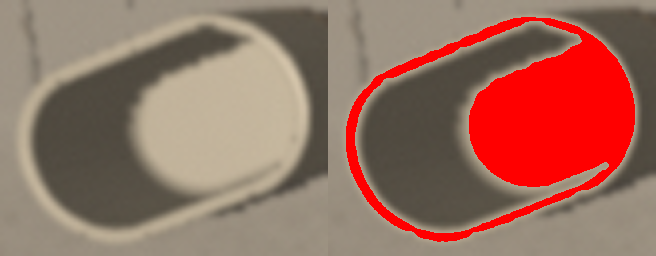

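```bash
python3 - <<'E'
from h import *
c=read_camera('top'); w=read_camera('wrist'); np.save('w1.npy',w,allow_pickle=True);np.save('t.npy',c,allow_pickle=True)
f=lambda im:im[:,:,1]>161
blob(w,(300,125,362,183),84,f); blob(w,(118,138,200,202),66,f)
im=cv2.imread('pics/top0.png'); c['image']=im
for t in(160,168,175):
  f=lambda im:im[:,:,1]>t
  print(t)
  for r,z in(((365,218,394,247),66),((430,212,458,236),84),((305,225,322,244),58),((260,170,305,195),50)): blob(c,r,z,f,f'pics/e{r[0]}_{t}.png')
E
```

```text
circle [ 462.5 -358.1   60.7] rect c [ 468.9 -361.5] dims [44.7 60.3] long axis deg 62.7
circle [ 440.3 -134.8  101.6] rect c [ 441.  -134.5] dims [ 59.4 101.6] long axis deg 110.7
160
circle [ 432.9 -126.7   83.3] rect c [ 431.4 -127.3] dims [44.6 83.2] long axis deg 110.7
circle [ 453.6 -341.9   43.5] rect c [ 453.6 -343.1] dims [30.6 33.8] long axis deg 171.5
circle [435.   85.1  32.2] rect c [437.5  85. ] dims [25.3 31.8] long axis deg 87.9
circle [623.2 183.8 128.6] rect c [624.8 184.1] dims [ 38.2 126.1] long axis deg 87.9
168
circle [ 433.7 -126.3   82.5] rect c [ 431.7 -127.1] dims [43.2 82.5] long axis deg 109.7
circle [ 453.6 -343.8   35.2] rect c [ 454.2 -343.3] dims [27.8 32.6] long axis deg 62.9
circle [436.6  83.6  27.6] rect c [437.9  83.7] dims [24.4 26. ] long axis deg 87.9
circle [625.2 184.  126.4] rect c [625.3 184. ] dims [ 37.3 124.4] long axis deg 87.9
175
circle [ 433.1 -126.4   81.6] rect c [ 431.6 -126.9] dims [42.  81.4] long axis deg 110.4
circle [ 454.4 -344.5   33. ] rect c [ 454.3 -345. ] dims [22.9 32.4] long axis deg 11.3
circle [436.8  83.7  26.1] rect c [437.9  84.1] dims [22.8 25.2] long axis deg 87.9
circle [627.5 184.5 124.6] rect c [625.3 184.5] dims [ 35.6 123.2] long axis deg 87.9
```

```bash
python3 - <<'E'
import cv2,numpy as np
a=[cv2.imread(f'pics/e{r}_168.png') for r in(365,430,305,260)]
h=sum(x.shape[0] for x in a);o=np.zeros((h,max(x.shape[1] for x in a),3),np.uint8);y=0
for x in a:o[y:y+x.shape[0],:x.shape[1]]=x;y+=x.shape[0]
cv2.imwrite('pics/e.png',o)
E
```

```text
(no output)
```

View pics/e.png

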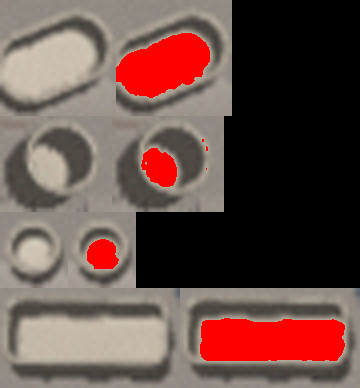

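Call:
{"fn": "play_rows", "kwargs": {
  "deltas": [
    {"x": 0.01,"y": 0.02,"z": 0.01},
    {"x": 0.02,"y": 0.06,"z": 0.02},
    {"x": 0.03,"y": 0.105,"z": 0.03},
    {"x": 0.05,"y": 0.155,"z": 0.04},
    {"x": 0.06,"y": 0.204,"z": 0.04},
    {"x": 0.06,"y": 0.253,"z": 0.04},
    {"x": 0.06,"y": 0.3,"z": 0.04},
    {"x": 0.06,"y": 0.35,"z": 0.04},
    {"x": 0.06,"y": 0.39,"z": 0.04},
    {"x": 0.06,"y": 0.405,"z": 0.04}
  ],
  "grip_force": 30
}}

```text
invalid input
```

```bash
python3 snap.py w2; python3 snap.py w2
```

```text
1.6 [ 419.  -346.2  260.4] [ 36.6  10.5  -4.3 106.3   0.9  63.3 -58.2] [[1.0, -0.002, -0.0003], [-0.002, -1.0, -0.0002], [-0.0003, 0.0002, -1.0]] [0.2 0.9 0.8]
1.65 [ 419.  -346.2  260.4] [ 36.6  10.5  -4.4 106.3   0.9  63.3 -58.2] [[1.0, -0.0022, -0.0003], [-0.0022, -1.0, -0.0002], [-0.0003, 0.0002, -1.0]] [-0.5 -0.4 -0.4]
```

View pics/w2.png

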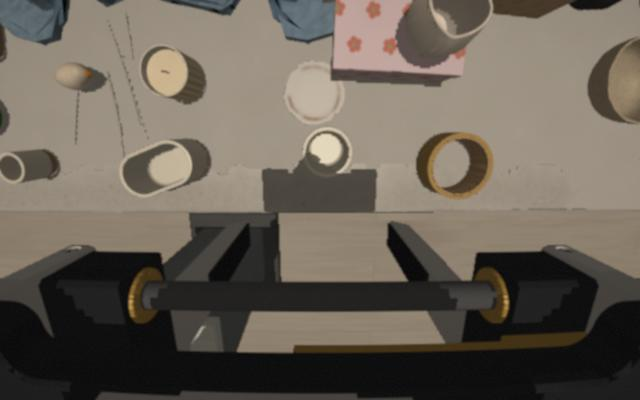

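Call:
{"fn": "play_rows", "kwargs": {
  "deltas": [
    {"x": 0.01,"y": 0.02,"z": 0.01,"rx": 0,"ry": 0,"rz": 0,"grip": 0.094},
    {"x": 0.02,"y": 0.06,"z": 0.02,"rx": 0,"ry": 0,"rz": 0,"grip": 0.094},
    {"x": 0.03,"y": 0.105,"z": 0.03,"rx": 0,"ry": 0,"rz": 0,"grip": 0.094},
    {"x": 0.05,"y": 0.155,"z": 0.04,"rx": 0,"ry": 0,"rz": 0,"grip": 0.094},
    {"x": 0.06,"y": 0.204,"z": 0.04,"rx": 0,"ry": 0,"rz": 0,"grip": 0.094},
    {"x": 0.06,"y": 0.253,"z": 0.04,"rx": 0,"ry": 0,"rz": 0,"grip": 0.094},
    {"x": 0.06,"y": 0.3,"z": 0.04,"rx": 0,"ry": 0,"rz": 0,"grip": 0.094},
    {"x": 0.06,"y": 0.35,"z": 0.04,"rx": 0,"ry": 0,"rz": 0,"grip": 0.094},
    {"x": 0.06,"y": 0.39,"z": 0.04,"rx": 0,"ry": 0,"rz": 0,"grip": 0.094},
    {"x": 0.06,"y": 0.405,"z": 0.04,"rx": 0,"ry": 0,"rz": 0,"grip": 0.094}
  ],
  "grip_force": 30
}}

```text
time: 2.65
tool_pos: [479.6, 63.0, 300.7]
tool_rot: [[1.0, 0.003, 0.001], [0.003, -1.0, 0.001], [0.001, -0.001, -1.0]]
force: [0.3, -0.6, -0.0]
grip_width: 93.7
```

```bash
python3 snap.py w2; python3 snap.py w2b
```

```text
2.7 [479.7  63.6 300.7] [   8.9    3.9  -25.1  109.     1.8   67.4 -106.6] [[1.0, 0.0032, 0.0005], [0.0032, -1.0, 0.0009], [0.0005, -0.0009, -1.0]] [-0.   2.5  0.1]
2.75 [479.9  61.4 300.6] [   9.     3.9  -24.9  109.     1.8   67.4 -106.4] [[1.0, 0.002, 0.0002], [0.002, -1.0, 0.0004], [0.0002, -0.0004, -1.0]] [-0.  -0.1  0.1]
```

View pics/w2b.png

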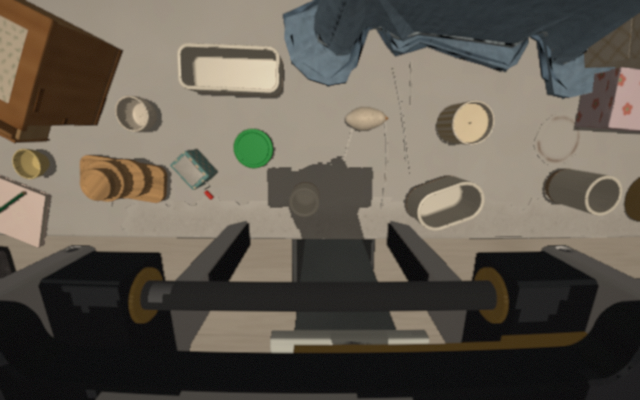

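```bash
python3 - <<'E'
from h import *
c=np.load('w2b.npy',allow_pickle=True).item()
for t in(155,160,164):
  f=lambda im:im[:,:,1]>t
  print(t)
  blob(c,(405,172,492,232),66,f,'pics/f1.png'); blob(c,(172,38,285,98),50,f,f'pics/f2_{t}.png')
crop(c['image'],260,160,350,230,8,'pics/f3.png'); crop(c['image'],60,130,260,230,4,'pics/f4.png')
E
```

```text
155
circle [ 440.4 -135.1  102.9] rect c [ 440.5 -135. ] dims [ 61.1 102.8] long axis deg 110.3
circle [635.2 189.3 147.4] rect c [634.6 189.3] dims [ 60.7 142.7] long axis deg 87.1
160
circle [ 441.8 -134.3  102. ] rect c [ 440.7 -134.7] dims [ 60.4 101.9] long axis deg 110.6
circle [634.6 189.  146.2] rect c [634.4 189.1] dims [ 59.8 142.1] long axis deg 87.0
164
circle [ 440.4 -134.6  101.2] rect c [ 440.7 -134.4] dims [ 59.8 101.1] long axis deg 110.7
circle [634.2 188.9 145.5] rect c [634.3 188.9] dims [ 59.3 141.4] long axis deg 87.0
```

View pics/f2_160.png

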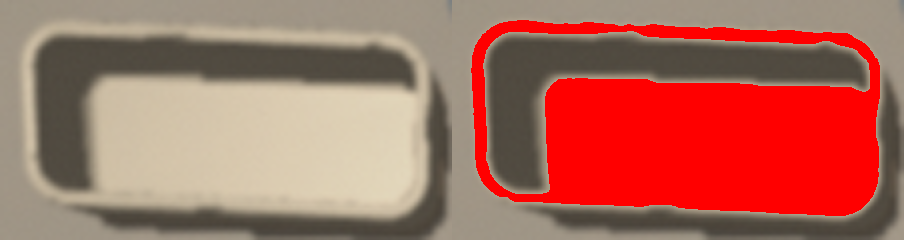

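View pics/f3.png

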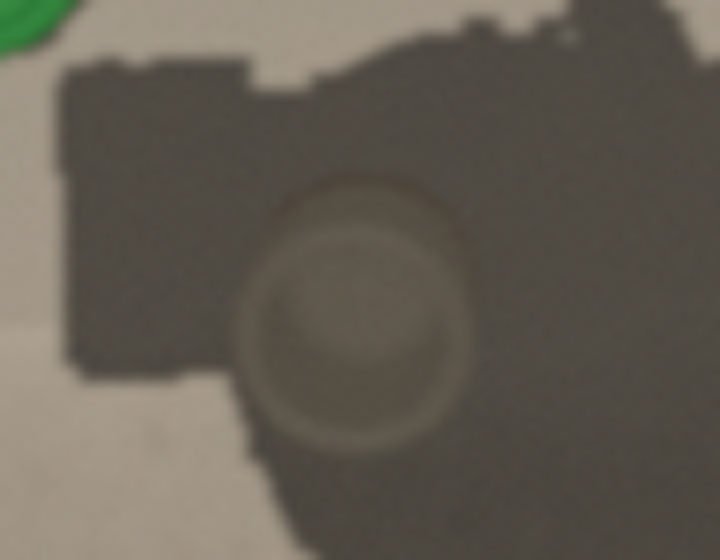

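View pics/f4.png

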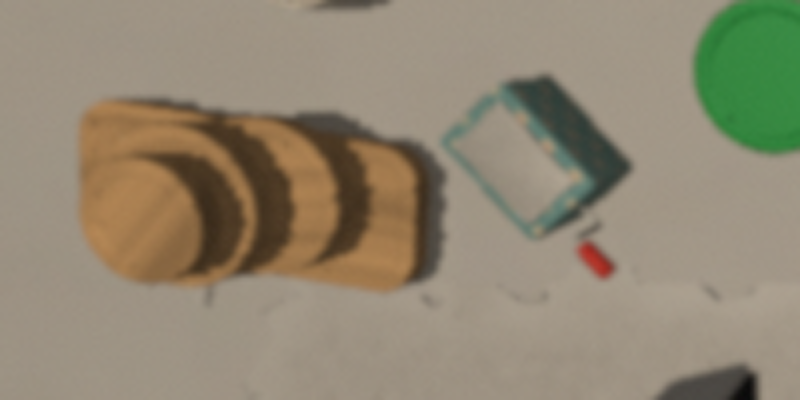

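Call:
{"fn": "play_rows", "kwargs": {
  "deltas": [
    {"x": 0,"y": 0.02,"z": 0,"rx": 0,"ry": 0,"rz": 0.1,"grip": 0.094},
    {"x": 0,"y": 0.05,"z": 0,"rx": 0,"ry": 0,"rz": 0.24,"grip": 0.094},
    {"x": 0,"y": 0.08,"z": 0,"rx": 0,"ry": 0,"rz": 0.38,"grip": 0.094},
    {"x": 0,"y": 0.115,"z": 0,"rx": 0,"ry": 0,"rz": 0.52,"grip": 0.094},
    {"x": 0,"y": 0.15,"z": 0,"rx": 0,"ry": 0,"rz": 0.66,"grip": 0.094},
    {"x": -0.005,"y": 0.185,"z": 0,"rx": 0,"ry": 0,"rz": 0.8,"grip": 0.094},
    {"x": -0.01,"y": 0.22,"z": 0,"rx": 0,"ry": 0,"rz": 0.94,"grip": 0.094},
    {"x": -0.01,"y": 0.25,"z": 0,"rx": 0,"ry": 0,"rz": 1.08,"grip": 0.094},
    {"x": -0.01,"y": 0.275,"z": 0,"rx": 0,"ry": 0,"rz": 1.22,"grip": 0.094},
    {"x": -0.01,"y": 0.29,"z": 0,"rx": 0,"ry": 0,"rz": 1.36,"grip": 0.094}
  ],
  "grip_force": 30
}}

```text
time: 3.75
tool_pos: [470.9, 349.9, 300.1]
tool_rot: [[0.205, 0.979, -0.0], [0.979, -0.205, -0.0], [-0.0, -0.0, -1.0]]
force: [1.2, -0.4, 0.5]
grip_width: 94.3
```

Call:
{"fn": "play_rows", "kwargs": {
  "deltas": [
    {"x": 0,"y": 0,"z": 0,"rx": 0,"ry": 0,"rz": 0.1,"grip": 0.094},
    {"x": 0,"y": 0,"z": 0,"rx": 0,"ry": 0,"rz": 0.2108,"grip": 0.094},
    {"x": 0,"y": 0,"z": 0,"rx": 0,"ry": 0,"rz": 0.2108,"grip": 0.094},
    {"x": 0,"y": 0,"z": 0,"rx": 0,"ry": 0,"rz": 0.2108,"grip": 0.094}
  ],
  "grip_force": 30
}}

```text
time: 4.15
tool_pos: [470.9, 348.5, 300.3]
tool_rot: [[0.006, 1.0, -0.0], [1.0, -0.006, -0.001], [-0.001, -0.0, -1.0]]
force: [-1.1, 0.6, -0.1]
grip_width: 94.0
```

```bash
python3 snap.py w3; python3 - <<'E'
from h import *
c=np.load('w2b.npy',allow_pickle=True).item()
print(plane(c,[(304.2,202.2)],58))
c=np.load('w3.npy',allow_pickle=True).item()
E
```

```text
4.2 [470.7 348.8 300.3] [ -6.6  17.7 -44.9  96.3  13.1  71.4 -54.6] [[0.0052, 1.0, -0.0], [1.0, -0.0052, -0.0004], [-0.0004, -0.0, -1.0]] [ 1.   0.5 -0.3]
[[443.99733782  83.65572475  58.        ]]
```

View pics/w3.png

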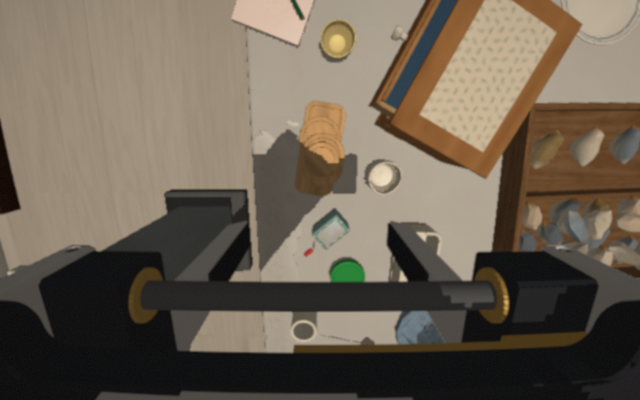

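```bash
python3 - <<'E'
from h import *
c=np.load('w3.npy',allow_pickle=True).item()
crop(c['image'],275,90,375,210,5,'pics/g.png')
for x,y in((325,146),): print(plane(c,[(x,y)],88))
E
```

```text
[[480.26233151 396.04949525  88.        ]]
```

View pics/g.png

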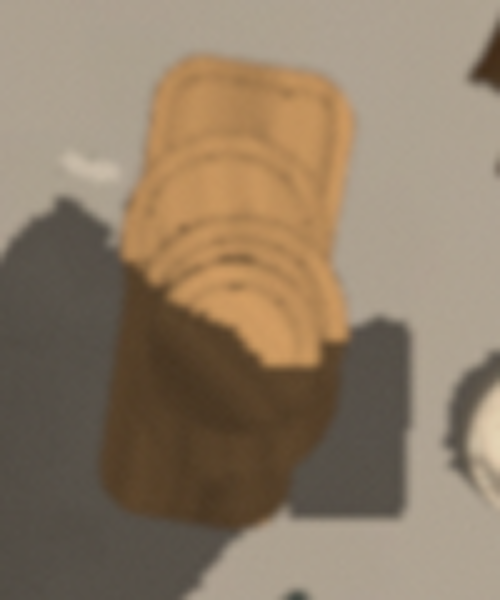

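Call:
{"fn": "play_rows", "kwargs": {
  "deltas": [
    {"x": 0,"y": -0.03,"z": -0.02,"rx": 0,"ry": 0,"rz": 0,"grip": 0.094},
    {"x": 0,"y": -0.07,"z": -0.04,"rx": 0,"ry": 0,"rz": 0,"grip": 0.094},
    {"x": 0,"y": -0.07,"z": -0.04,"rx": 0,"ry": 0,"rz": 0,"grip": 0.094},
    {"x": 0,"y": -0.07,"z": -0.04,"rx": 0,"ry": 0,"rz": 0,"grip": 0.094},
    {"x": 0,"y": -0.07,"z": -0.04,"rx": 0,"ry": 0,"rz": 0,"grip": 0.094}
  ],
  "grip_force": 30
}}

```text
time: 4.7
tool_pos: [470.2, 280.5, 261.1]
tool_rot: [[0.001, 1.0, 0.001], [1.0, -0.001, 0.001], [0.001, 0.001, -1.0]]
force: [0.5, 0.4, 0.0]
grip_width: 93.9
```

```bash
python3 snap.py w4; python3 - <<'E'
from h import *
c=np.load('w4.npy',allow_pickle=True).item()
crop(c['image'],265,50,385,170,5,'pics/g2.png')
E
```

```text
4.75 [470.1 280.8 261.1] [-1.000e-01  1.520e+01 -4.420e+01  1.039e+02  1.160e+01  6.540e+01
 -4.810e+01] [[0.0004, 1.0, 0.0007], [1.0, -0.0004, 0.0008], [0.0008, 0.0007, -1.0]] [-0.9  0.6  0.6]
```

View pics/g2.png

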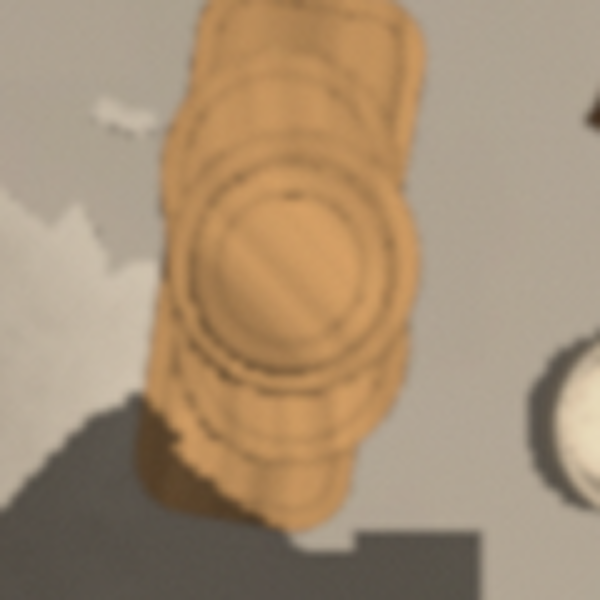

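View pics/w4.png

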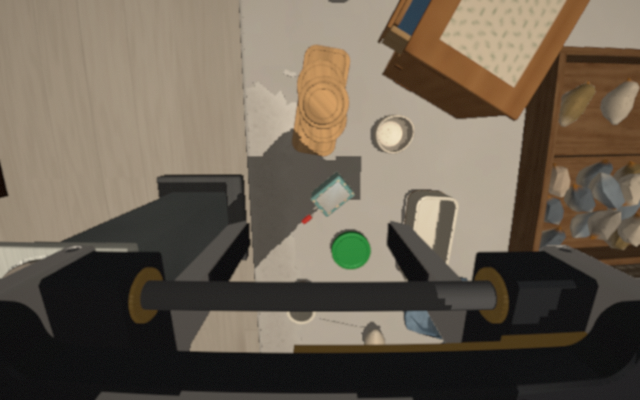

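```bash
python3 - <<'E'
from h import *
c=np.load('w4.npy',allow_pickle=True).item()
def P(p,z): return plane(c,np.array(p,float)/5+[265,50]-.4,z)
for n,p,z in(('small',[(190,265),(388,265),(290,160),(290,372)],88),('engr',[(205,270),(363,270),(288,193),(288,345)],88),('round',[(170,268),(420,268),(292,136),(292,390)],66)):
  w=P(p,z); print(n,w[:,:2].round(1).tolist(),'dx',abs(w[0]-w[1])[0].round(1),'dy',abs(w[2]-w[3])[1].round(1),'c',((w[0]+w[1])/2)[0].round(1),((w[2]+w[3])/2)[1].round(1))
im=c['image']; 
crop(im,300,75,350,130,10,'pics/g3.png')
# whole pile mask for oblong
hsv=cv2.cvtColor(im,cv2.COLOR_BGR2HSV)
E
```

```text
small [[452.8, 379.5], [498.0, 379.5], [475.6, 402.2], [475.6, 355.7]] dx 45.2 dy 46.5 c 475.4 378.9
engr [[456.2, 378.4], [492.3, 378.4], [475.1, 395.1], [475.2, 361.7]] dx 36.1 dy 33.4 c 474.2 378.4
round [[446.7, 380.9], [507.6, 380.8], [476.4, 411.2], [476.5, 351.8]] dx 60.9 dy 59.4 c 477.2 381.5
```

View pics/g3.png

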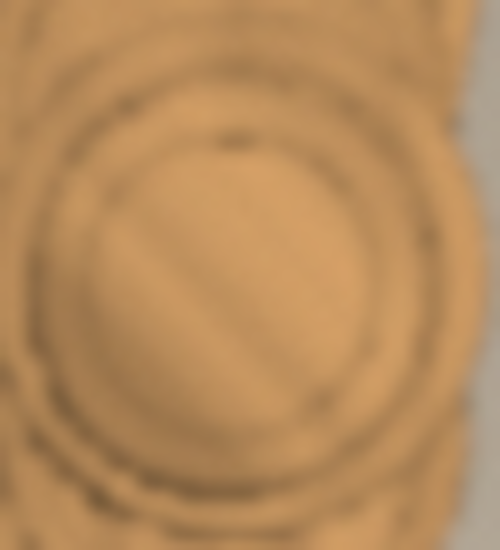

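```bash
python3 - <<'E'
from h import *
c=np.load('w2b.npy',allow_pickle=True).item()
w=plane(c,np.array([(82,220),(203,220),(142,157),(142,283)])/4+[60,130]-.4,88); print(w.round(1))
E
```

```text
[[476.3 399.9  88. ]
 [476.2 354.2  88. ]
 [498.5 372.9  88. ]
 [453.3 381.5  88. ]]
```

Call:
{"fn": "play_rows", "kwargs": {
  "deltas": [
    {"x": 0.003,"y": 0.04,"z": -0.02,"rx": 0,"ry": 0,"rz": 0,"grip": 0.09},
    {"x": 0.0058,"y": 0.08,"z": -0.05,"rx": 0,"ry": 0,"rz": 0,"grip": 0.09},
    {"x": 0.0058,"y": 0.0984,"z": -0.09,"rx": 0,"ry": 0,"rz": 0,"grip": 0.08},
    {"x": 0.0058,"y": 0.0984,"z": -0.12,"rx": 0,"ry": 0,"rz": 0,"grip": 0.07},
    {"x": 0.0058,"y": 0.0984,"z": -0.145,"rx": 0,"ry": 0,"rz": 0,"grip": 0.07},
    {"x": 0.0058,"y": 0.0984,"z": -0.16,"rx": 0,"ry": 0,"rz": 0,"grip": 0.07},
    {"x": 0.0058,"y": 0.0984,"z": -0.1655,"rx": 0,"ry": 0,"rz": 0,"grip": 0.07},
    {"x": 0.0058,"y": 0.0984,"z": -0.1655,"rx": 0,"ry": 0,"rz": 0,"grip": 0.07}
  ],
  "grip_force": 20
}}

```text
time: 5.55
tool_pos: [475.8, 378.7, 95.1]
tool_rot: [[0.0, 1.0, -0.0], [1.0, -0.0, 0.0], [0.0, -0.0, -1.0]]
force: [0.0, 0.4, -0.5]
grip_width: 70.2
```

```bash
python3 snap.py w5
```

```text
5.6 [476.1 378.8  95.9] [-14.3  31.6 -39.8 105.1  25.1  52.3 -65.7] [[0.0004, 1.0, 0.0007], [1.0, -0.0004, 0.0007], [0.0007, 0.0007, -1.0]] [ 0.8 -0.2  0.8]
```

View pics/w5.png

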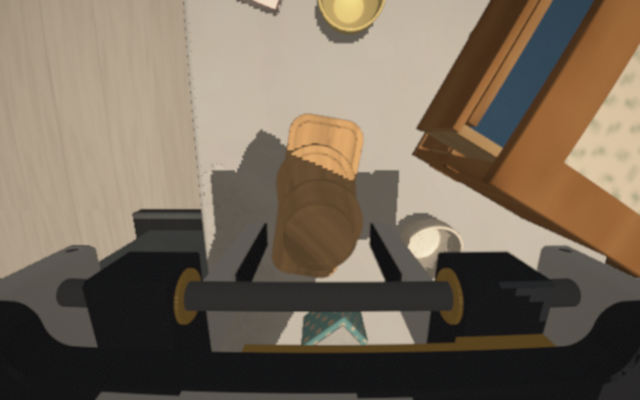

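Call:
{"fn": "play_rows", "kwargs": {
  "deltas": [
    {"x": 0,"y": 0,"z": 0,"rx": 0,"ry": 0,"rz": 0,"grip": 0.04},
    {"x": 0,"y": 0,"z": 0,"rx": 0,"ry": 0,"rz": 0,"grip": 0.04},
    {"x": 0,"y": 0,"z": 0,"rx": 0,"ry": 0,"rz": 0,"grip": 0.04},
    {"x": 0,"y": 0,"z": 0,"rx": 0,"ry": 0,"rz": 0,"grip": 0.04},
    {"x": 0,"y": 0,"z": 0,"rx": 0,"ry": 0,"rz": 0,"grip": 0.04}
  ],
  "grip_force": 20
}}

```text
time: 6.1
tool_pos: [476.0, 378.4, 95.5]
tool_rot: [[0.0, 1.0, 0.001], [1.0, -0.0, 0.0], [0.0, 0.001, -1.0]]
force: [-0.9, -1.8, 7.1]
grip_width: 45.0
```

Call:
{"fn": "play_rows", "kwargs": {
  "deltas": [
    {"x": 0,"y": 0,"z": 0.005,"rx": 0,"ry": 0,"rz": 0,"grip": 0.04},
    {"x": 0,"y": 0,"z": 0.015,"rx": 0,"ry": 0,"rz": 0,"grip": 0.04},
    {"x": 0,"y": 0,"z": 0.035,"rx": 0,"ry": 0,"rz": 0,"grip": 0.04},
    {"x": 0,"y": 0,"z": 0.065,"rx": 0,"ry": 0,"rz": 0,"grip": 0.04},
    {"x": 0,"y": -0.01,"z": 0.1,"rx": 0,"ry": 0,"rz": 0,"grip": 0.04},
    {"x": 0,"y": -0.03,"z": 0.13,"rx": 0,"ry": 0,"rz": 0,"grip": 0.04},
    {"x": 0,"y": -0.06,"z": 0.145,"rx": 0,"ry": 0,"rz": 0,"grip": 0.04},
    {"x": -0.003,"y": -0.1,"z": 0.15,"rx": 0,"ry": 0,"rz": 0,"grip": 0.04},
    {"x": -0.006,"y": -0.14,"z": 0.15,"rx": 0,"ry": 0,"rz": 0,"grip": 0.04},
    {"x": -0.01,"y": -0.18,"z": 0.15,"rx": 0,"ry": 0,"rz": 0,"grip": 0.04}
  ],
  "grip_force": 20
}}

```text
time: 7.1
tool_pos: [465.4, 197.0, 245.8]
tool_rot: [[0.0, 1.0, 0.001], [1.0, -0.0, 0.0], [0.0, 0.001, -1.0]]
force: [1.1, 0.8, -0.5]
grip_width: 45.0
```

Call:
{"fn": "play_rows", "kwargs": {
  "deltas": [
    {"x": -0.004,"y": -0.04,"z": 0,"rx": 0,"ry": 0,"rz": 0,"grip": 0.04},
    {"x": -0.008,"y": -0.08,"z": 0,"rx": 0,"ry": 0,"rz": 0,"grip": 0.04},
    {"x": -0.012,"y": -0.12,"z": 0,"rx": 0,"ry": 0,"rz": 0,"grip": 0.04},
    {"x": -0.016,"y": -0.16,"z": 0,"rx": 0,"ry": 0,"rz": 0,"grip": 0.04},
    {"x": -0.02,"y": -0.185,"z": 0,"rx": 0,"ry": 0,"rz": 0,"grip": 0.04},
    {"x": -0.02,"y": -0.2,"z": 0,"rx": 0,"ry": 0,"rz": 0,"grip": 0.04},
    {"x": -0.02,"y": -0.2,"z": 0,"rx": 0,"ry": 0,"rz": 0,"grip": 0.04},
    {"x": -0.02,"y": -0.2,"z": 0,"rx": 0,"ry": 0,"rz": 0,"grip": 0.04},
    {"x": -0.02,"y": -0.2,"z": 0,"rx": 0,"ry": 0,"rz": 0,"grip": 0.04}
  ],
  "grip_force": 20
}}

```text
time: 8.0
tool_pos: [445.8, -0.6, 245.3]
tool_rot: [[-0.001, 1.0, 0.0], [1.0, 0.001, 0.0], [0.0, 0.0, -1.0]]
force: [0.8, -0.0, -0.5]
grip_width: 44.7
```

```bash
python3 snap.py w6; python3 - <<'E'
from h import *
c=np.load('w6.npy',allow_pickle=True).item()
crop(c['image'],270,60,370,130,7,'pics/g6.png')
print(proj(c,[(444,83.7,58)]))
E
```

```text
8.05 [445.8  -0.6 245.2] [ 27.    3.6 -36.  116.8   2.4  60.3 -10.1] [[-0.0013, 1.0, 0.0002], [1.0, 0.0013, 0.0003], [0.0003, 0.0002, -1.0]] [-0.3 -0.7 -0.7]
[[316.60088676 116.38734025]]
```

View pics/w6.png

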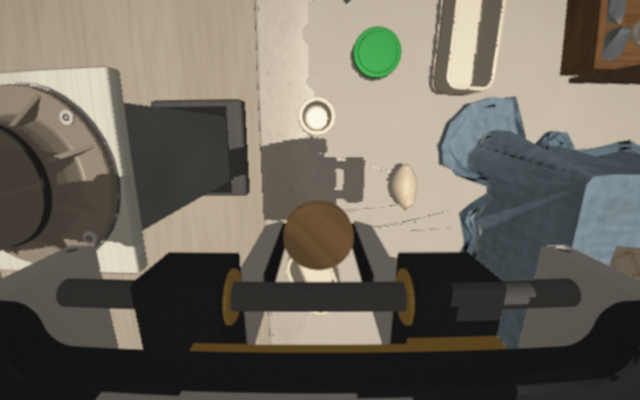

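View pics/g6.png

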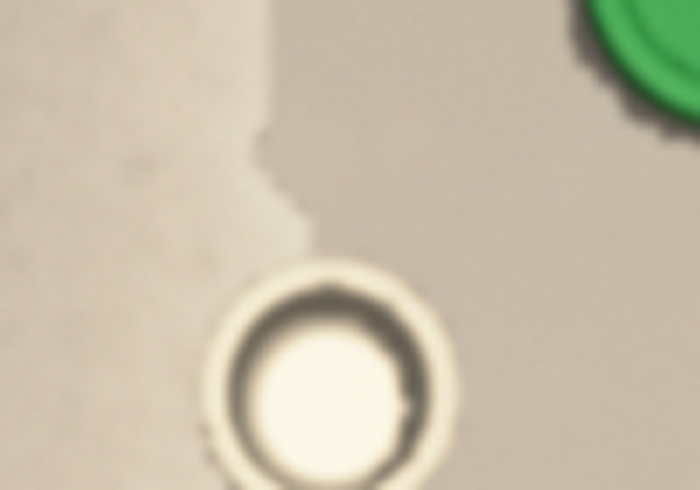

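```bash
python3 - <<'E'
from h import *
c=np.load('w6.npy',allow_pickle=True).item()
for t in(195,202,208): blob(c,(292,92,342,142),58,lambda im:im[:,:,1]>t,f'pics/h6_{t}.png')
s=telemetry.sense();print(s['tool_pos'])
for t in(5,15):
  blob(c,(284,198,356,271),s['tool_pos'][2]-7,lambda im:(im[:,:,2].astype(int)-im[:,:,0]>t),f'pics/l6_{t}.png')
E
```

```text
circle [433.7  85.   66.4] rect c [440.4  85. ] dims [52.9 54.2] long axis deg 88.9
circle [433.8  84.9  65. ] rect c [440.1  85.1] dims [52.3 53.9] long axis deg 88.9
circle [440.6  88.5  54.3] rect c [441.2  86.3] dims [43.2 50.6] long axis deg 149.7
[445.81560065  -0.61029113 245.15360385]
circle [446.8   1.3  67.7] rect c [446.8   2.1] dims [47.5 49.6] long axis deg 90.1
circle [446.8   1.3  67.7] rect c [446.8   2.1] dims [47.5 49.6] long axis deg 90.1
```

View pics/h6_202.png

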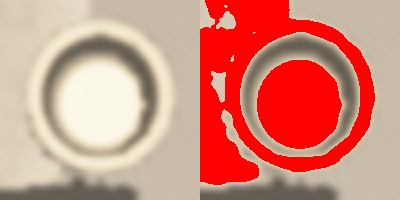

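View pics/l6_15.png

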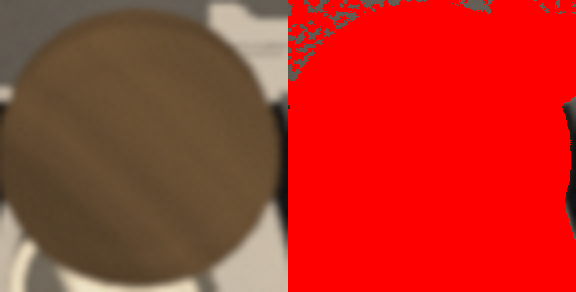

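```bash
python3 - <<'E'
from h import *
c=np.load('w6.npy',allow_pickle=True).item()
q=lambda p,o,z: plane(c,np.array(p,float)/4+o-.4,z)[:,:2].round(1).tolist()
print('pot',q([(98.5,96),(26,96),(171,96),(98,22),(98,170)],[292,92],58))
print('lid',q([(140,147),(0,147),(281,147),(140,8),(140,286)],[284,198],238.2))
E
```

```text
pot [[443.5, 84.6], [421.8, 84.6], [465.3, 84.7], [443.4, 105.9], [443.4, 62.8]]
lid [[446.2, 2.7], [423.9, 2.7], [468.7, 2.7], [446.2, 25.6], [446.3, -21.7]]
```

Call:
{"fn": "play_rows", "kwargs": {
  "deltas": [
    {"x": 0,"y": 0.02,"z": -0.01,"rx": 0,"ry": 0,"rz": 0,"grip": 0.04},
    {"x": -0.001,"y": 0.05,"z": -0.04,"rx": 0,"ry": 0,"rz": 0,"grip": 0.04},
    {"x": -0.0025,"y": 0.075,"z": -0.075,"rx": 0,"ry": 0,"rz": 0,"grip": 0.04},
    {"x": -0.0025,"y": 0.083,"z": -0.105,"rx": 0,"ry": 0,"rz": 0,"grip": 0.04},
    {"x": -0.0025,"y": 0.083,"z": -0.125,"rx": 0,"ry": 0,"rz": 0,"grip": 0.04},
    {"x": -0.0025,"y": 0.083,"z": -0.14,"rx": 0,"ry": 0,"rz": 0,"grip": 0.04},
    {"x": -0.0025,"y": 0.083,"z": -0.148,"rx": 0,"ry": 0,"rz": 0,"grip": 0.04},
    {"x": -0.0025,"y": 0.083,"z": -0.15,"rx": 0,"ry": 0,"rz": 0,"grip": 0.04},
    {"x": -0.0025,"y": 0.083,"z": -0.15,"rx": 0,"ry": 0,"rz": 0,"grip": 0.04}
  ],
  "grip_force": 20
}}

```text
time: 8.95
tool_pos: [443.4, 81.7, 95.3]
tool_rot: [[-0.0, 1.0, 0.0], [1.0, 0.0, 0.0], [0.0, 0.0, -1.0]]
force: [0.5, 0.2, 0.3]
grip_width: 45.0
```

```bash
python3 snap.py w7; python3 - <<'E'
from h import *
c=np.load('w7.npy',allow_pickle=True).item()
crop(c['image'],250,170,390,290,5,'pics/g7.png')
c=read_camera('side'); crop(c['image'],300,140,400,240,6,'pics/s7.png')
E
```

```text
9.0 [443.6  81.5  95.5] [ 14.9  17.4 -38.  124.8  15.9  42.3 -33.7] [[0.0001, 1.0, 0.0007], [1.0, -0.0001, 0.0001], [0.0001, 0.0007, -1.0]] [ 0.3 -0.3 -0.6]
```

View pics/g7.png

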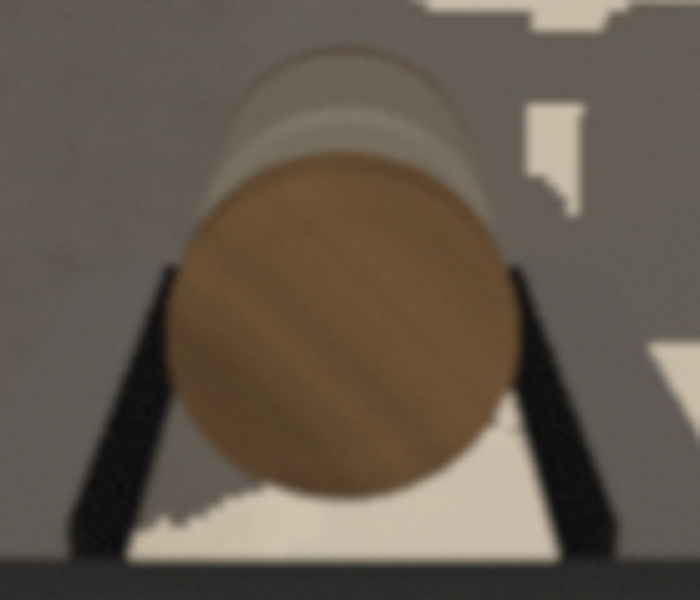

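View pics/s7.png

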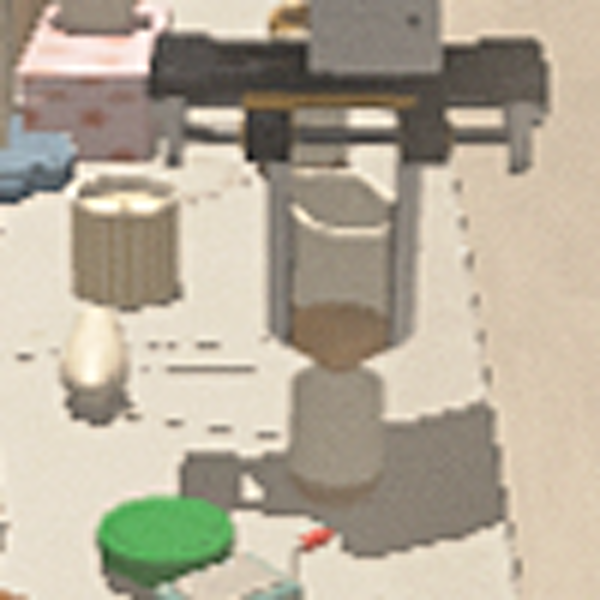

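Call:
{"fn": "play_rows", "kwargs": {
  "deltas": [
    {"x": 0,"y": 0,"z": -0.003,"rx": 0,"ry": 0,"rz": 0,"grip": 0.04},
    {"x": 0,"y": 0,"z": -0.006,"rx": 0,"ry": 0,"rz": 0,"grip": 0.04},
    {"x": 0,"y": 0,"z": -0.009,"rx": 0,"ry": 0,"rz": 0,"grip": 0.04},
    {"x": 0,"y": 0,"z": -0.012,"rx": 0,"ry": 0,"rz": 0,"grip": 0.04},
    {"x": 0,"y": 0,"z": -0.014,"rx": 0,"ry": 0,"rz": 0,"grip": 0.04},
    {"x": 0,"y": 0,"z": -0.014,"rx": 0,"ry": 0,"rz": 0,"grip": 0.04}
  ],
  "grip_force": 20
}}

```text
time: 9.65
tool_pos: [443.1, 81.4, 80.7]
tool_rot: [[0.0, 1.0, -0.0], [1.0, -0.0, 0.0], [0.0, -0.0, -1.0]]
force: [0.9, 1.4, -0.3]
grip_width: 44.8
```

Call:
{"fn": "play_rows", "kwargs": {
  "deltas": [
    {"x": 0,"y": 0,"z": -0.001,"rx": 0,"ry": 0,"rz": 0,"grip": 0.04},
    {"x": 0,"y": 0,"z": -0.002,"rx": 0,"ry": 0,"rz": 0,"grip": 0.04},
    {"x": 0,"y": 0,"z": -0.003,"rx": 0,"ry": 0,"rz": 0,"grip": 0.04},
    {"x": 0,"y": 0,"z": -0.004,"rx": 0,"ry": 0,"rz": 0,"grip": 0.04},
    {"x": 0,"y": 0,"z": -0.004,"rx": 0,"ry": 0,"rz": 0,"grip": 0.04}
  ],
  "grip_force": 20
}}

```text
time: 10.15
tool_pos: [443.6, 81.9, 77.4]
tool_rot: [[-0.0, 1.0, 0.001], [1.0, 0.0, 0.0], [0.0, 0.001, -1.0]]
force: [-2.3, 3.6, 10.6]
grip_width: 45.4
```

Call:
{"fn": "play_rows", "kwargs": {
  "deltas": [
    {"x": 0,"y": 0,"z": 0,"rx": 0,"ry": 0,"rz": 0,"grip": 0.05},
    {"x": 0,"y": 0,"z": 0,"rx": 0,"ry": 0,"rz": 0,"grip": 0.06},
    {"x": 0,"y": 0,"z": 0,"rx": 0,"ry": 0,"rz": 0,"grip": 0.06},
    {"x": 0,"y": 0,"z": 0.005,"rx": 0,"ry": 0,"rz": 0,"grip": 0.06},
    {"x": 0,"y": 0,"z": 0.02,"rx": 0,"ry": 0,"rz": 0,"grip": 0.06},
    {"x": 0,"y": 0,"z": 0.05,"rx": 0,"ry": 0,"rz": 0,"grip": 0.06},
    {"x": 0,"y": 0,"z": 0.09,"rx": 0,"ry": 0,"rz": 0,"grip": 0.07},
    {"x": 0,"y": -0.02,"z": 0.13,"rx": 0,"ry": 0,"rz": 0,"grip": 0.09},
    {"x": 0,"y": -0.04,"z": 0.15,"rx": 0,"ry": 0,"rz": 0,"grip": 0.09},
    {"x": 0,"y": -0.04,"z": 0.15,"rx": 0,"ry": 0,"rz": 0,"grip": 0.09}
  ],
  "grip_force": 20
}}

```text
time: 11.15
tool_pos: [444.5, 39.3, 229.8]
tool_rot: [[0.003, 1.0, 0.004], [1.0, -0.003, -0.001], [-0.001, 0.004, -1.0]]
force: [0.3, -0.7, 0.3]
grip_width: 87.9
```

```bash
python3 snap.py w8; python3 - <<'E'
from h import *
c=np.load('w8.npy',allow_pickle=True).item()
crop(c['image'],260,80,380,200,5,'pics/g8.png')
c=read_camera('side'); crop(c['image'],310,180,400,240,8,'pics/s8.png')
E
```

```text
11.2 [443.8  40.4 228.2] [ 24.7   5.  -39.6 118.    3.8  58.1 -17. ] [[0.0027, 1.0, 0.0026], [1.0, -0.0027, -0.0008], [-0.0007, 0.0026, -1.0]] [-0.7  0.1 -0.9]
```

View pics/g8.png

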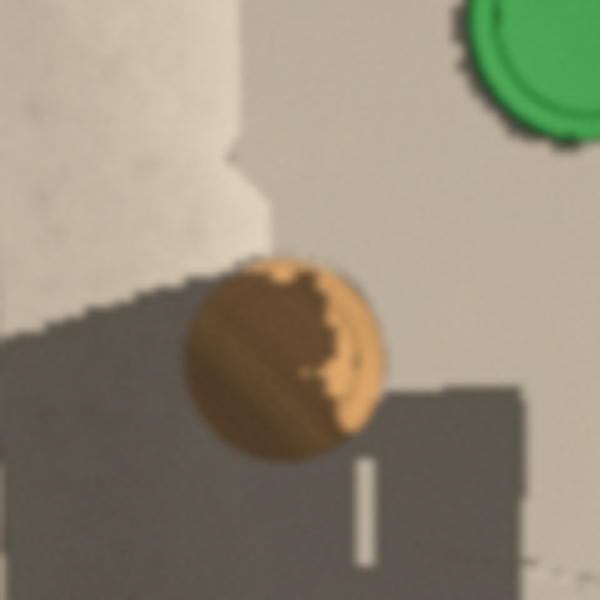

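View pics/s8.png

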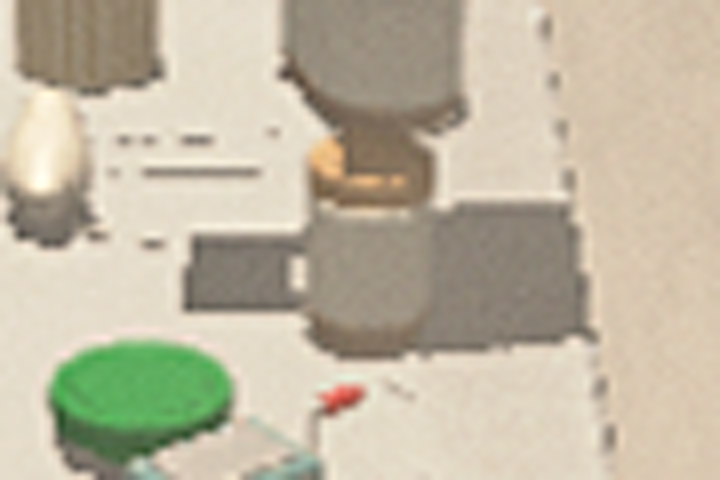

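Call:
{"fn": "play_rows", "kwargs": {
  "deltas": [
    {"x": 0.005,"y": 0.02,"z": 0.01,"rx": 0,"ry": 0,"rz": 0,"grip": 0.09},
    {"x": 0.01,"y": 0.06,"z": 0.02,"rx": 0,"ry": 0,"rz": 0,"grip": 0.09},
    {"x": 0.015,"y": 0.105,"z": 0.03,"rx": 0,"ry": 0,"rz": 0,"grip": 0.09},
    {"x": 0.02,"y": 0.15,"z": 0.033,"rx": 0,"ry": 0,"rz": 0,"grip": 0.09},
    {"x": 0.028,"y": 0.195,"z": 0.033,"rx": 0,"ry": 0,"rz": 0,"grip": 0.09},
    {"x": 0.032,"y": 0.23,"z": 0.033,"rx": 0,"ry": 0,"rz": 0,"grip": 0.09},
    {"x": 0.032,"y": 0.244,"z": 0.033,"rx": 0,"ry": 0,"rz": 0,"grip": 0.09},
    {"x": 0.032,"y": 0.244,"z": 0.033,"rx": 0,"ry": 0,"rz": 0,"grip": 0.09},
    {"x": 0.032,"y": 0.244,"z": 0.033,"rx": 0,"ry": 0,"rz": 0,"grip": 0.09}
  ],
  "grip_force": 20
}}

```text
time: 12.15
tool_pos: [474.7, 284.7, 259.0]
tool_rot: [[-0.0, 1.0, -0.002], [1.0, 0.0, -0.001], [-0.001, -0.002, -1.0]]
force: [-0.4, 0.6, 0.4]
grip_width: 89.9
```

```bash
python3 snap.py w9; python3 - <<'E'
from h import *
c=np.load('w9.npy',allow_pickle=True).item()
crop(c['image'],265,50,385,170,5,'pics/g9.png')
c=np.load('w8.npy',allow_pickle=True).item()
print(plane(c,[(285/5+260-.4,360/5+80-.4),(185/5+260,150),(387/5+260,150)],70))
c=read_camera('side'); crop(c['image'],310,180,400,240,8,'pics/s9.png')
print(proj(c,[(443.5,84.6-23,70),(443.5,84.6+23,58),(443.5,84.6+22,0)]))
E
```

```text
12.2 [475.1 284.1 259.3] [  2.   16.8 -47.3 103.1  13.5  66.  -49.7] [[0.0009, 1.0, -0.0009], [1.0, -0.0009, -0.001], [-0.001, -0.0009, -1.0]] [-0.6 -0.7  0.4]
[[443.65360316  83.41924125  70.        ]
 [421.41407438  85.3188689   70.        ]
 [467.28368837  85.14451593  70.        ]]
[[356.23337441 195.69008471]
 [356.30808613 206.38975135]
 [355.79413908 224.58480828]]
```

View pics/g9.png

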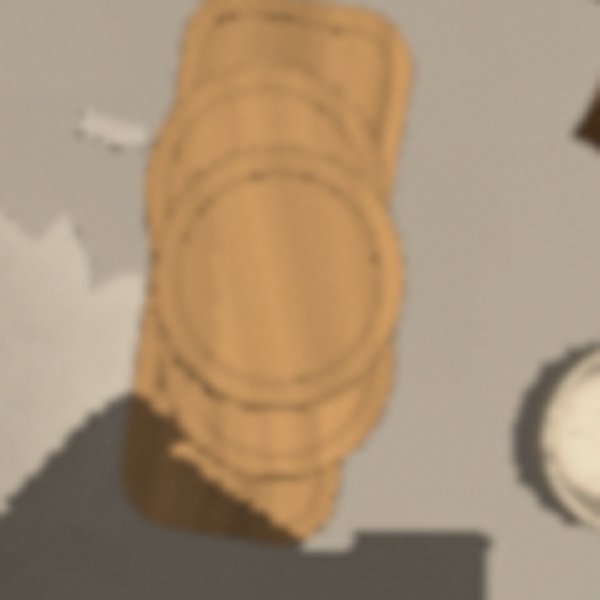

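View pics/s9.png

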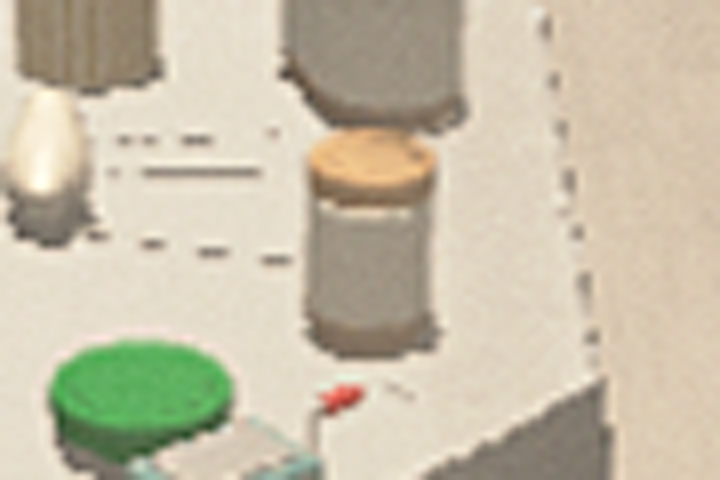

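```bash
python3 - <<'E'
from h import *
c=np.load('w9.npy',allow_pickle=True).item()
P=lambda p,z: plane(c,np.array(p,float)/5+[265,50]-.4,z)[:,:2].round(1).tolist()
print(P([(282,278),(156,278),(407,278),(282,148),(282,407)],66))
E
```

```text
[[477.9, 382.2], [447.3, 382.3], [508.2, 382.3], [477.8, 412.1], [477.9, 351.7]]
```

Call:
{"fn": "play_rows", "kwargs": {
  "deltas": [
    {"x": 0.001,"y": 0.03,"z": -0.02,"rx": 0,"ry": 0,"rz": 0,"grip": 0.09},
    {"x": 0.0027,"y": 0.07,"z": -0.06,"rx": 0,"ry": 0,"rz": 0,"grip": 0.09},
    {"x": 0.0027,"y": 0.096,"z": -0.1,"rx": 0,"ry": 0,"rz": 0,"grip": 0.085},
    {"x": 0.0027,"y": 0.096,"z": -0.14,"rx": 0,"ry": 0,"rz": 0,"grip": 0.085},
    {"x": 0.0027,"y": 0.096,"z": -0.17,"rx": 0,"ry": 0,"rz": 0,"grip": 0.085},
    {"x": 0.0027,"y": 0.096,"z": -0.182,"rx": 0,"ry": 0,"rz": 0,"grip": 0.085},
    {"x": 0.0027,"y": 0.096,"z": -0.187,"rx": 0,"ry": 0,"rz": 0,"grip": 0.085},
    {"x": 0.0027,"y": 0.096,"z": -0.187,"rx": 0,"ry": 0,"rz": 0,"grip": 0.085}
  ],
  "grip_force": 20
}}

```text
time: 13.05
tool_pos: [478.6, 380.9, 73.8]
tool_rot: [[0.001, 1.0, 0.001], [1.0, -0.001, 0.0], [0.0, 0.001, -1.0]]
force: [-0.4, 0.1, -0.3]
grip_width: 85.4
```

```bash
python3 snap.py w10
```

```text
13.1 [478.8 381.3  74.4] [-13.5  34.1 -41.2 105.3  28.4  51.2 -68.2] [[0.0012, 1.0, 0.0015], [1.0, -0.0012, 0.0009], [0.001, 0.0015, -1.0]] [-0.2 -0.2  1.1]
```

View pics/w10.png

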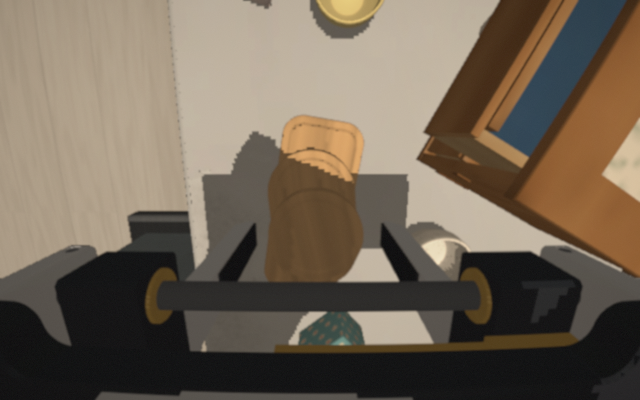

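Call:
{"fn": "play_rows", "kwargs": {
  "deltas": [
    {"x": 0,"y": 0,"z": 0,"rx": 0,"ry": 0,"rz": 0,"grip": 0.055},
    {"x": 0,"y": 0,"z": 0,"rx": 0,"ry": 0,"rz": 0,"grip": 0.055},
    {"x": 0,"y": 0,"z": 0,"rx": 0,"ry": 0,"rz": 0,"grip": 0.055},
    {"x": 0,"y": 0,"z": 0,"rx": 0,"ry": 0,"rz": 0,"grip": 0.055},
    {"x": 0,"y": 0,"z": 0,"rx": 0,"ry": 0,"rz": 0,"grip": 0.055}
  ],
  "grip_force": 20
}}

```text
time: 13.6
tool_pos: [478.2, 381.4, 73.6]
tool_rot: [[0.0, 1.0, 0.001], [1.0, -0.0, 0.0], [0.0, 0.001, -1.0]]
force: [-1.1, -1.8, 6.2]
grip_width: 60.9
```

Call:
{"fn": "play_rows", "kwargs": {
  "deltas": [
    {"x": 0,"y": 0,"z": 0.005,"rx": 0,"ry": 0,"rz": 0,"grip": 0.055},
    {"x": 0,"y": 0,"z": 0.015,"rx": 0,"ry": 0,"rz": 0,"grip": 0.055},
    {"x": 0,"y": 0,"z": 0.035,"rx": 0,"ry": 0,"rz": 0,"grip": 0.055},
    {"x": 0,"y": 0,"z": 0.065,"rx": 0,"ry": 0,"rz": 0,"grip": 0.055},
    {"x": 0,"y": -0.01,"z": 0.1,"rx": 0,"ry": 0,"rz": 0,"grip": 0.055},
    {"x": 0,"y": -0.03,"z": 0.135,"rx": 0,"ry": 0,"rz": 0,"grip": 0.055},
    {"x": 0,"y": -0.06,"z": 0.16,"rx": 0,"ry": 0,"rz": 0,"grip": 0.055},
    {"x": 0,"y": -0.1,"z": 0.175,"rx": 0,"ry": 0,"rz": 0,"grip": 0.055},
    {"x": 0,"y": -0.14,"z": 0.175,"rx": 0,"ry": 0,"rz": 0,"grip": 0.055},
    {"x": 0,"y": -0.18,"z": 0.175,"rx": 0,"ry": 0,"rz": 0,"grip": 0.055}
  ],
  "grip_force": 20
}}

```text
time: 14.6
tool_pos: [477.8, 200.1, 249.1]
tool_rot: [[-0.0, 1.0, 0.002], [1.0, 0.0, 0.0], [0.0, 0.002, -1.0]]
force: [1.0, -0.1, -0.4]
grip_width: 61.2
```

Call:
{"fn": "play_rows", "kwargs": {
  "deltas": [
    {"x": 0,"y": -0.042,"z": 0,"rx": 0,"ry": 0,"rz": 0,"grip": 0.055},
    {"x": 0,"y": -0.084,"z": 0,"rx": 0,"ry": 0,"rz": 0,"grip": 0.055},
    {"x": 0,"y": -0.126,"z": 0,"rx": 0,"ry": 0,"rz": 0,"grip": 0.055},
    {"x": 0,"y": -0.168,"z": 0,"rx": 0,"ry": 0,"rz": 0,"grip": 0.055},
    {"x": 0,"y": -0.21,"z": 0,"rx": 0,"ry": 0,"rz": 0,"grip": 0.055},
    {"x": 0,"y": -0.252,"z": 0,"rx": 0,"ry": 0,"rz": 0,"grip": 0.055},
    {"x": 0,"y": -0.294,"z": 0,"rx": 0,"ry": 0,"rz": 0,"grip": 0.055},
    {"x": 0,"y": -0.336,"z": 0,"rx": 0,"ry": 0,"rz": 0,"grip": 0.055},
    {"x": 0,"y": -0.378,"z": 0,"rx": 0,"ry": 0,"rz": 0,"grip": 0.055},
    {"x": 0,"y": -0.42,"z": 0,"rx": 0,"ry": 0,"rz": 0,"grip": 0.055}
  ],
  "grip_force": 20
}}

```text
time: 15.6
tool_pos: [477.7, -220.2, 248.9]
tool_rot: [[-0.0, 1.0, 0.001], [1.0, 0.0, -0.0], [-0.0, 0.001, -1.0]]
force: [1.2, 0.3, -0.1]
grip_width: 60.8
```

Call:
{"fn": "play_rows", "kwargs": {
  "deltas": [
    {"x": -0.005,"y": -0.04,"z": 0,"rx": 0,"ry": 0,"rz": 0,"grip": 0.055},
    {"x": -0.01,"y": -0.08,"z": 0,"rx": 0,"ry": 0,"rz": 0,"grip": 0.055},
    {"x": -0.015,"y": -0.12,"z": 0,"rx": 0,"ry": 0,"rz": 0,"grip": 0.055},
    {"x": -0.015,"y": -0.16,"z": 0,"rx": 0,"ry": 0,"rz": 0,"grip": 0.055},
    {"x": -0.015,"y": -0.19,"z": 0,"rx": 0,"ry": 0,"rz": 0,"grip": 0.055},
    {"x": -0.015,"y": -0.21,"z": 0,"rx": 0,"ry": 0,"rz": 0,"grip": 0.055},
    {"x": -0.015,"y": -0.22,"z": 0,"rx": 0,"ry": 0,"rz": 0,"grip": 0.055},
    {"x": -0.015,"y": -0.22,"z": 0,"rx": 0,"ry": 0,"rz": 0,"grip": 0.055},
    {"x": -0.015,"y": -0.22,"z": 0,"rx": 0,"ry": 0,"rz": 0,"grip": 0.055}
  ],
  "grip_force": 20
}}

```text
time: 16.5
tool_pos: [463.3, -437.4, 248.3]
tool_rot: [[-0.001, 1.0, 0.0], [1.0, 0.001, 0.0], [0.0, 0.0, -1.0]]
force: [-0.5, 1.0, -1.5]
grip_width: 60.9
```

```bash
python3 snap.py w11; python3 - <<'E'
from h import *
c=np.load('w11.npy',allow_pickle=True).item()
print(proj(c,[(462.6,-358,84)]))
crop(c['image'],270,60,370,150,6,'pics/g11.png');crop(c['image'],260,190,380,290,6,'pics/l11.png')
E
```

```text
16.55 [ 463.4 -437.3  248.3] [ 56.2  21.6 -24.3  94.3   9.5  66.2  29.6] [[-0.0012, 1.0, 0.0003], [1.0, 0.0012, 0.0003], [0.0003, 0.0003, -1.0]] [ 0.1  0.5 -0.6]
[[317.46806004 119.89285667]]
```

View pics/w11.png

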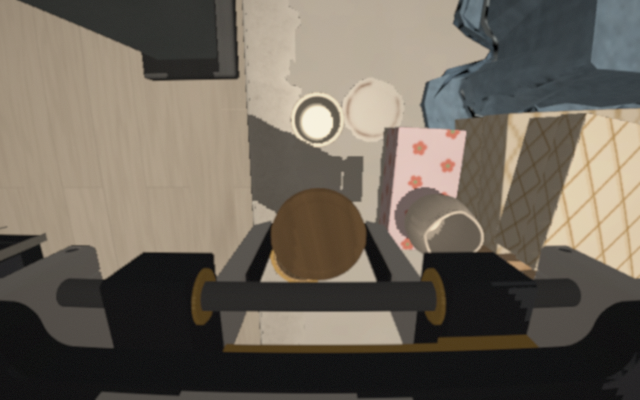

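View pics/g11.png

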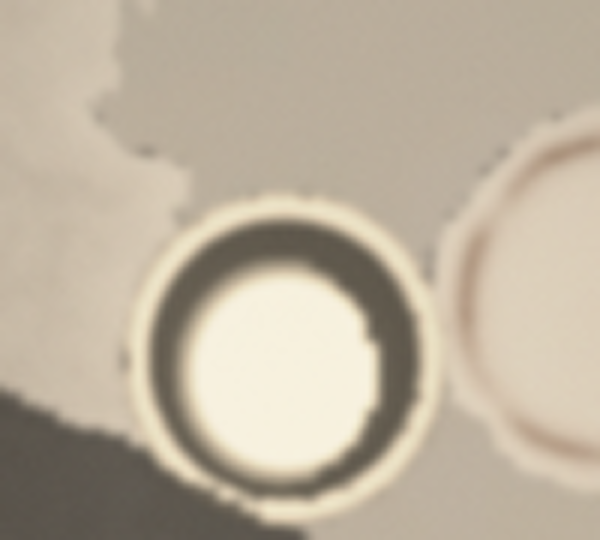

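View pics/l11.png

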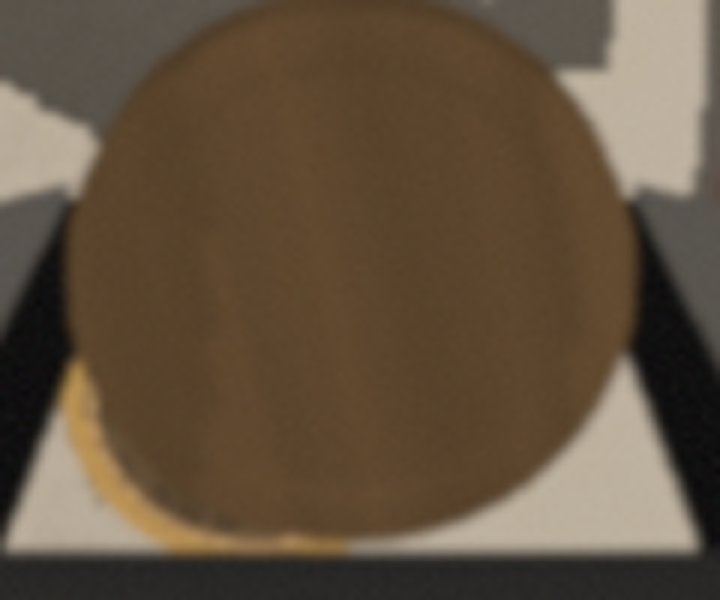

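```bash
python3 - <<'E'
from h import *
c=np.load('w11.npy',allow_pickle=True).item()
P=lambda p,o,z: plane(c,np.array(p,float)/6+o-.4,z)[:,:2].round(1).tolist()
print(P([(284,357),(126,357),(442,357),(284,192),(284,522)],[270,60],84))
print(P([(351,268),(65,268),(638,268),(351,0),(351,12),(351,540)],[260,190],241.3))
crop(c['image'],280,175,360,200,10,'pics/l11b.png')
E
```

```text
[[462.0, -357.1], [432.4, -357.1], [491.6, -357.1], [462.0, -327.7], [462.0, -387.7]]
[[463.4, -434.0], [432.9, -434.1], [493.9, -434.0], [463.4, -404.9], [463.4, -406.2], [463.4, -466.3]]
```

View pics/l11b.png

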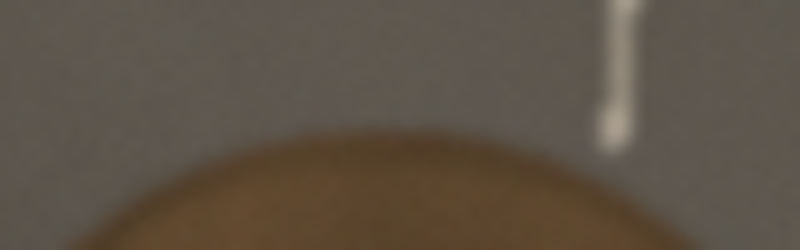

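Call:
{"fn": "play_rows", "kwargs": {
  "deltas": [
    {"x": -0.0012,"y": 0.025,"z": -0.005,"rx": 0,"ry": 0,"rz": 0,"grip": 0.055},
    {"x": -0.0012,"y": 0.055,"z": -0.03,"rx": 0,"ry": 0,"rz": 0,"grip": 0.055},
    {"x": -0.0012,"y": 0.075,"z": -0.065,"rx": 0,"ry": 0,"rz": 0,"grip": 0.055},
    {"x": -0.0012,"y": 0.0785,"z": -0.095,"rx": 0,"ry": 0,"rz": 0,"grip": 0.055},
    {"x": -0.0012,"y": 0.0785,"z": -0.115,"rx": 0,"ry": 0,"rz": 0,"grip": 0.055},
    {"x": -0.0012,"y": 0.0785,"z": -0.124,"rx": 0,"ry": 0,"rz": 0,"grip": 0.055},
    {"x": -0.0012,"y": 0.0785,"z": -0.127,"rx": 0,"ry": 0,"rz": 0,"grip": 0.055},
    {"x": -0.0012,"y": 0.0785,"z": -0.127,"rx": 0,"ry": 0,"rz": 0,"grip": 0.055}
  ],
  "grip_force": 20
}}

```text
time: 17.35
tool_pos: [462.1, -360.1, 121.6]
tool_rot: [[0.0, 1.0, 0.001], [1.0, -0.0, -0.0], [-0.0, 0.001, -1.0]]
force: [-0.5, 0.3, -0.0]
grip_width: 61.1
```

```bash
python3 snap.py w12; python3 - <<'E'
from h import *
c=np.load('w12.npy',allow_pickle=True).item()
crop(c['image'],240,150,400,290,5,'pics/g12.png')
c=read_camera('side'); crop(c['image'],300,100,400,190,6,'pics/s12.png')
E
```

```text
17.4 [ 462.2 -360.3  121.9] [ 51.3  24.5 -24.7 107.8  13.   50.4  20.2] [[0.0002, 1.0, 0.0009], [1.0, -0.0002, -0.0006], [-0.0006, 0.0009, -1.0]] [ 0.3 -0.1 -0.6]
```

View pics/s12.png

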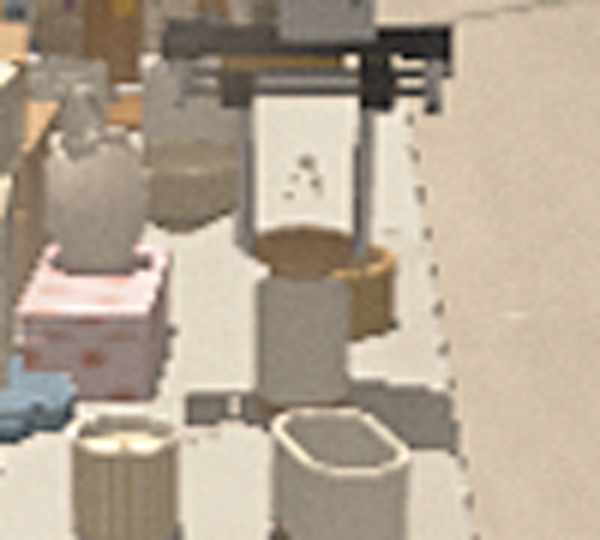

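View pics/g12.png

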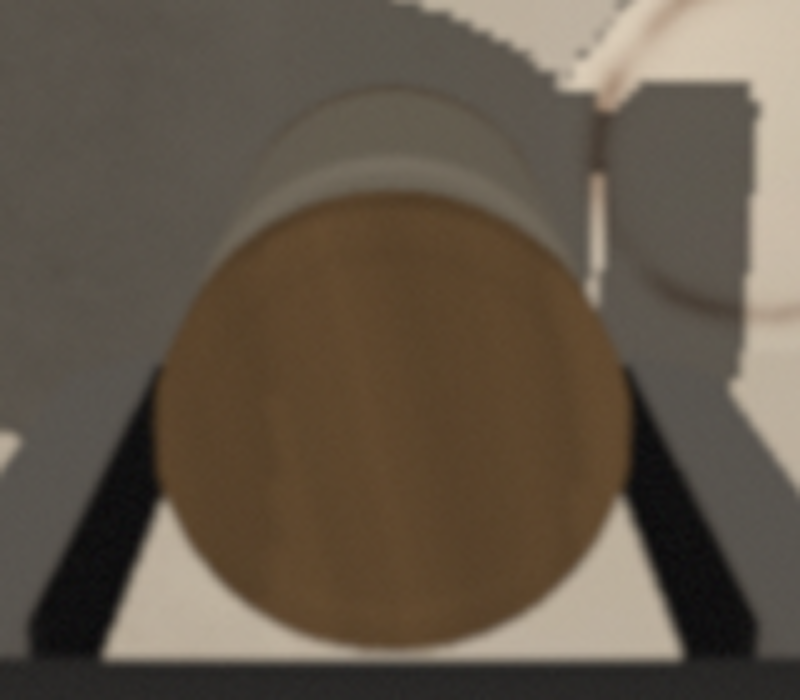

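Call:
{"fn": "play_rows", "kwargs": {
  "deltas": [
    {"x": 0,"y": 0.0012,"z": -0.003,"rx": 0,"ry": 0,"rz": 0,"grip": 0.055},
    {"x": 0,"y": 0.0012,"z": -0.006,"rx": 0,"ry": 0,"rz": 0,"grip": 0.055},
    {"x": 0,"y": 0.0012,"z": -0.009,"rx": 0,"ry": 0,"rz": 0,"grip": 0.055},
    {"x": 0,"y": 0.0012,"z": -0.012,"rx": 0,"ry": 0,"rz": 0,"grip": 0.055},
    {"x": 0,"y": 0.0012,"z": -0.014,"rx": 0,"ry": 0,"rz": 0,"grip": 0.055},
    {"x": 0,"y": 0.0012,"z": -0.014,"rx": 0,"ry": 0,"rz": 0,"grip": 0.055}
  ],
  "grip_force": 20
}}

```text
time: 18.05
tool_pos: [461.6, -358.9, 106.6]
tool_rot: [[0.0, 1.0, -0.0], [1.0, -0.0, 0.0], [0.0, -0.0, -1.0]]
force: [-0.5, -0.3, -0.9]
grip_width: 61.0
```

Call:
{"fn": "play_rows", "kwargs": {
  "deltas": [
    {"x": 0,"y": 0,"z": -0.001,"rx": 0,"ry": 0,"rz": 0,"grip": 0.055},
    {"x": 0,"y": 0,"z": -0.002,"rx": 0,"ry": 0,"rz": 0,"grip": 0.055},
    {"x": 0,"y": 0,"z": -0.003,"rx": 0,"ry": 0,"rz": 0,"grip": 0.055},
    {"x": 0,"y": 0,"z": -0.004,"rx": 0,"ry": 0,"rz": 0,"grip": 0.055},
    {"x": 0,"y": 0,"z": -0.004,"rx": 0,"ry": 0,"rz": 0,"grip": 0.055}
  ],
  "grip_force": 20
}}

```text
time: 18.55
tool_pos: [461.8, -359.1, 103.5]
tool_rot: [[0.0, 1.0, 0.0], [1.0, -0.0, -0.0], [-0.0, 0.0, -1.0]]
force: [-2.2, 2.4, 8.4]
grip_width: 60.7
```

Call:
{"fn": "play_rows", "kwargs": {
  "deltas": [
    {"x": 0,"y": 0,"z": 0,"rx": 0,"ry": 0,"rz": 0,"grip": 0.068},
    {"x": 0,"y": 0,"z": 0,"rx": 0,"ry": 0,"rz": 0,"grip": 0.074},
    {"x": 0,"y": 0,"z": 0,"rx": 0,"ry": 0,"rz": 0,"grip": 0.074},
    {"x": 0,"y": 0,"z": 0.005,"rx": 0,"ry": 0,"rz": 0,"grip": 0.074},
    {"x": 0,"y": 0,"z": 0.02,"rx": 0,"ry": 0,"rz": 0,"grip": 0.074},
    {"x": 0,"y": 0,"z": 0.05,"rx": 0,"ry": 0,"rz": 0,"grip": 0.074},
    {"x": 0,"y": 0.01,"z": 0.09,"rx": 0,"ry": 0,"rz": 0,"grip": 0.09},
    {"x": 0,"y": 0.04,"z": 0.13,"rx": 0,"ry": 0,"rz": 0,"grip": 0.09},
    {"x": 0,"y": 0.08,"z": 0.15,"rx": 0,"ry": 0,"rz": 0,"grip": 0.09},
    {"x": 0,"y": 0.12,"z": 0.15,"rx": 0,"ry": 0,"rz": 0,"grip": 0.09}
  ],
  "grip_force": 20
}}

```text
time: 19.55
tool_pos: [463.0, -238.2, 257.3]
tool_rot: [[0.001, 1.0, 0.005], [1.0, -0.001, -0.003], [-0.003, 0.005, -1.0]]
force: [0.5, 1.2, -0.8]
grip_width: 90.2
```

```bash
python3 - <<'E'
from h import *
c=read_camera('side'); crop(c['image'],300,100,400,190,6,'pics/s13.png')
c=read_camera('top'); crop(c['image'],360,180,480,250,6,'pics/t13.png')
E
```

```text
(no output)
```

View pics/s13.png

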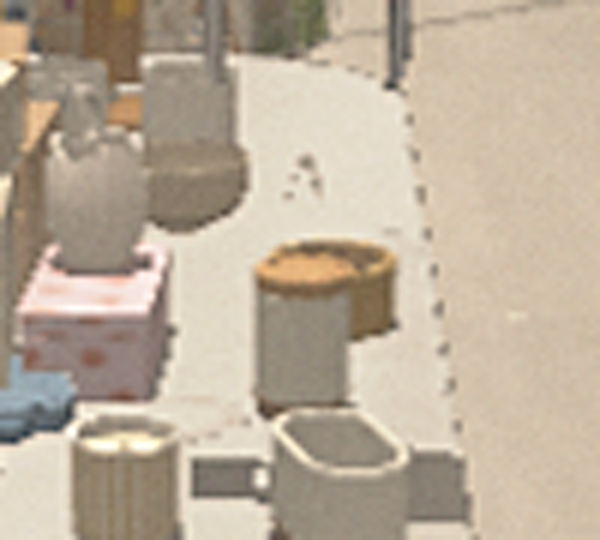

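View pics/t13.png

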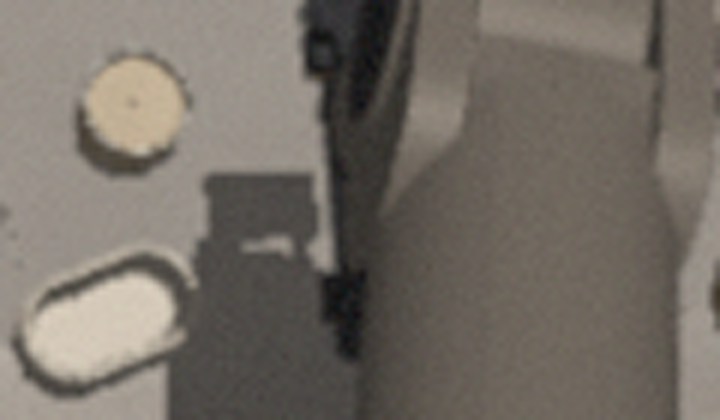

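Call:
{"fn": "play_rows", "kwargs": {
  "deltas": [
    {"x": 0.001,"y": 0.035,"z": 0.003,"rx": 0,"ry": 0,"rz": 0,"grip": 0.09},
    {"x": 0.002,"y": 0.08,"z": 0.006,"rx": 0,"ry": 0,"rz": 0,"grip": 0.09},
    {"x": 0.003,"y": 0.126,"z": 0.007,"rx": 0,"ry": 0,"rz": 0,"grip": 0.09},
    {"x": 0.004,"y": 0.172,"z": 0.007,"rx": 0,"ry": 0,"rz": 0,"grip": 0.09},
    {"x": 0.005,"y": 0.218,"z": 0.007,"rx": 0,"ry": 0,"rz": 0,"grip": 0.09},
    {"x": 0.006,"y": 0.264,"z": 0.007,"rx": 0,"ry": 0,"rz": 0,"grip": 0.09},
    {"x": 0.007,"y": 0.31,"z": 0.007,"rx": 0,"ry": 0,"rz": 0,"grip": 0.09},
    {"x": 0.008,"y": 0.356,"z": 0.007,"rx": 0,"ry": 0,"rz": 0,"grip": 0.09},
    {"x": 0.008,"y": 0.402,"z": 0.007,"rx": 0,"ry": 0,"rz": 0,"grip": 0.09},
    {"x": 0.008,"y": 0.446,"z": 0.007,"rx": 0,"ry": 0,"rz": 0,"grip": 0.09}
  ],
  "grip_force": 20
}}

```text
time: 20.65
tool_pos: [469.7, 208.7, 261.1]
tool_rot: [[0.001, 1.0, 0.001], [1.0, -0.001, -0.0], [-0.0, 0.001, -1.0]]
force: [0.4, -1.0, 0.2]
grip_width: 90.2
```

Call:
{"fn": "play_rows", "kwargs": {
  "deltas": [
    {"x": 0,"y": 0.035,"z": 0,"rx": 0,"ry": 0,"rz": 0,"grip": 0.09},
    {"x": 0,"y": 0.055,"z": 0,"rx": 0,"ry": 0,"rz": 0,"grip": 0.09},
    {"x": 0,"y": 0.063,"z": 0,"rx": 0,"ry": 0,"rz": 0,"grip": 0.09},
    {"x": 0,"y": 0.063,"z": 0,"rx": 0,"ry": 0,"rz": 0,"grip": 0.09},
    {"x": 0,"y": 0.063,"z": 0,"rx": 0,"ry": 0,"rz": 0,"grip": 0.09},
    {"x": 0,"y": 0.063,"z": 0,"rx": 0,"ry": 0,"rz": 0,"grip": 0.09}
  ],
  "grip_force": 20
}}

```text
time: 21.25
tool_pos: [470.1, 268.5, 260.1]
tool_rot: [[0.002, 1.0, 0.0], [1.0, -0.002, -0.001], [-0.001, 0.0, -1.0]]
force: [0.4, 0.4, -0.9]
grip_width: 89.9
```

```bash
python3 snap.py w14; python3 - <<'E'
from h import *
c=np.load('w14.npy',allow_pickle=True).item()
crop(c['image'],265,30,385,150,5,'pics/g14.png')
E
```

```text
21.3 [470.1 268.7 260.1] [  6.2  16.1 -50.5 104.4  13.6  65.8 -49. ] [[0.002, 1.0, 0.0003], [1.0, -0.002, -0.0006], [-0.0006, 0.0003, -1.0]] [-0.3 -0.8  0.1]
```

View pics/g14.png

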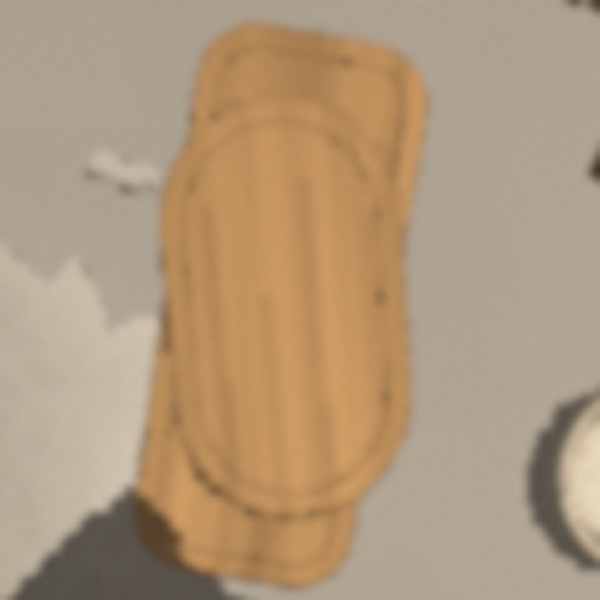

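View pics/w14.png

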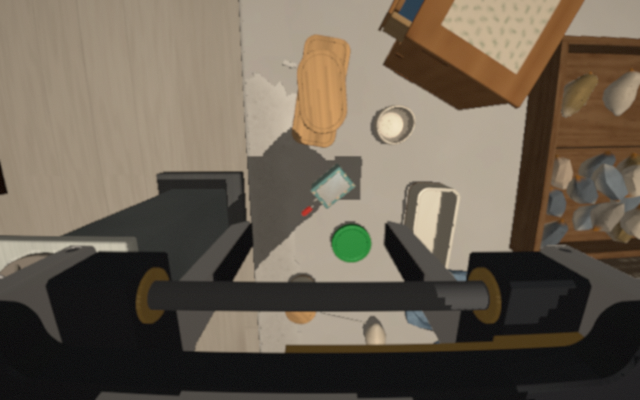

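```bash
python3 - <<'E'
from h import *
c=np.load('w14.npy',allow_pickle=True).item()
im=c['image'][40:145,285:360]
l=cv2.cvtColor(im,cv2.COLOR_BGR2LAB); l[:,:,0]=cv2.createCLAHE(4,(4,4)).apply(l[:,:,0])
im=cv2.cvtColor(l,cv2.COLOR_LAB2BGR)
cv2.imwrite('pics/g14b.png',cv2.resize(im[:55],None,fx=10,fy=10,interpolation=cv2.INTER_CUBIC))
cv2.imwrite('pics/g14c.png',cv2.resize(im[50:],None,fx=10,fy=10,interpolation=cv2.INTER_CUBIC))
E
```

```text
(no output)
```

View pics/g14b.png

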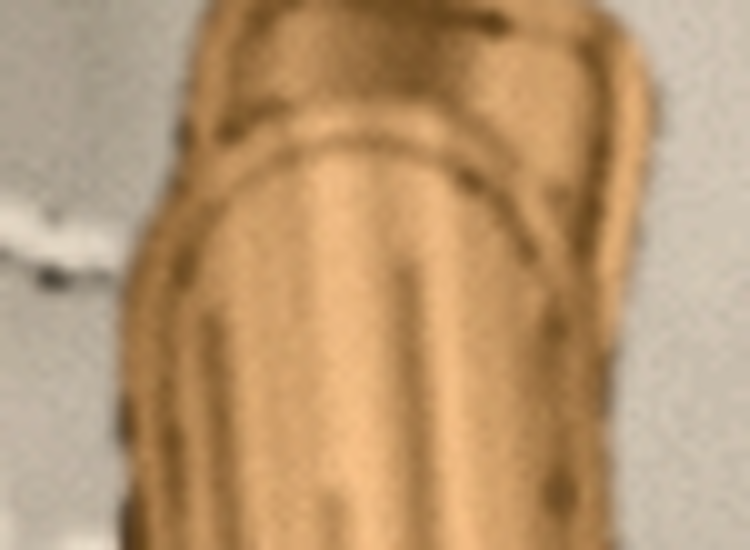

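View pics/g14c.png

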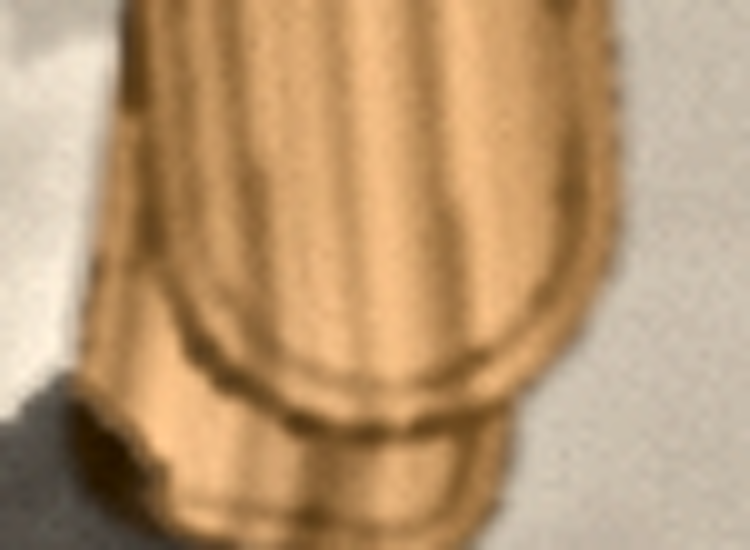

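```bash
python3 - <<'E'
from h import *
c=np.load('w14.npy',allow_pickle=True).item()
b=lambda l:np.array(l,float)/10+[285,40]-.45
L=plane(c,b([(122,320),(138,540),(150,680)]),44)[:,:2];R=plane(c,b([(603,350),(608,450),(612,500),(618,600),(620,700)]),44)[:,:2]
E=plane(c,b([(365,96),(375,932)]),44)[:,:2]
for q in(L,R):
  k=np.polyfit(q[:,1],q[:,0],1);print(q.round(1).tolist(),'deg',90-np.degrees(np.arctan(k[0])),'x at y=380',np.polyval(k,380))
print(E)
# oblong whole-mask edge points (plate top z=22)
G=plane(c,np.array([(200,110),(163,310),(140,470),(427,100),(405,230),(345,560),(255,20),(400,45),(160,553),(300,588)],float)/5+[265,30]-.4,22)[:,:2]
print(G.round(1).tolist())
E
```

```text
[[443.6, 409.0], [445.2, 382.4], [446.4, 365.1]] deg 93.7002537988619 x at y=380 445.41018305275594
[[504.3, 405.3], [505.2, 393.3], [505.8, 387.2], [506.8, 374.9], [507.3, 362.5]] deg 94.07171505436116 x at y=380 506.2034172987148
[[474.24473002 435.26393293]
 [475.55200483 333.11679031]]
[[452.8, 438.1], [442.2, 387.6], [435.0, 345.5], [512.6, 440.5], [507.4, 408.0], [492.1, 320.7], [467.4, 460.1], [505.3, 454.0], [440.2, 322.8], [479.5, 313.0]]
```

```bash
python3 - <<'E'
from h import *
c=np.load('w14.npy',allow_pickle=True).item()
crop(c['image'],360,0,540,120,4,'pics/ch.png')
for p in [(380,25),(385,62),(460,108),(410,42),(517,106)]:
  print(p,[plane(c,[p],z)[0,:2].round().tolist() for z in(0,40,80,120,150)])
t=np.load('t.npy',allow_pickle=True).item()
for p in[(204,208),(217,206),(157,176),(232,175),(206,199)]: print('top',p,[plane(t,[p],z)[0,:2].round().tolist() for z in(0,40,80,120,150)])
E
```

```text
(380, 25) [[556.0, 478.0], [548.0, 465.0], [539.0, 451.0], [531.0, 438.0], [525.0, 428.0]]
(385, 62) [[565.0, 430.0], [556.0, 421.0], [547.0, 412.0], [538.0, 404.0], [531.0, 397.0]]
(460, 108) [[678.0, 369.0], [658.0, 366.0], [638.0, 363.0], [619.0, 360.0], [604.0, 357.0]]
(410, 42) [[598.0, 457.0], [586.0, 445.0], [574.0, 434.0], [562.0, 423.0], [553.0, 414.0]]
(517, 106) [[765.0, 373.0], [737.0, 370.0], [709.0, 366.0], [681.0, 363.0], [660.0, 360.0]]
top (204, 208) [[555.0, 469.0], [547.0, 458.0], [539.0, 448.0], [531.0, 437.0], [525.0, 429.0]]
top (217, 206) [[561.0, 423.0], [552.0, 413.0], [544.0, 404.0], [536.0, 394.0], [530.0, 387.0]]
top (157, 176) [[679.0, 643.0], [668.0, 628.0], [657.0, 613.0], [645.0, 598.0], [637.0, 586.0]]
top (232, 175) [[672.0, 370.0], [661.0, 362.0], [650.0, 354.0], [639.0, 345.0], [631.0, 339.0]]
top (206, 199) [[587.0, 463.0], [578.0, 452.0], [570.0, 441.0], [561.0, 431.0], [554.0, 423.0]]
```

View pics/ch.png

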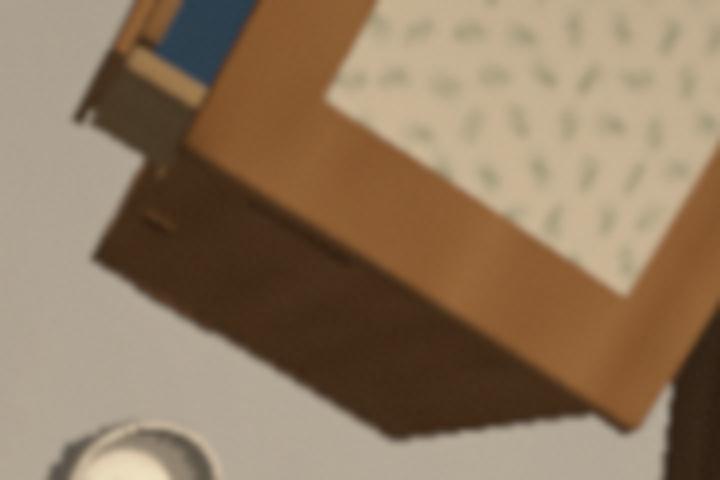

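Call:
{"fn": "play_rows", "kwargs": {
  "deltas": [
    {"x": 0.002,"y": 0.03,"z": -0.02,"rx": 0,"ry": 0,"rz": 0.068,"grip": 0.09},
    {"x": 0.0065,"y": 0.07,"z": -0.06,"rx": 0,"ry": 0,"rz": 0.068,"grip": 0.09},
    {"x": 0.0065,"y": 0.1045,"z": -0.1,"rx": 0,"ry": 0,"rz": 0.068,"grip": 0.085},
    {"x": 0.0065,"y": 0.1045,"z": -0.14,"rx": 0,"ry": 0,"rz": 0.068,"grip": 0.085},
    {"x": 0.0065,"y": 0.1045,"z": -0.175,"rx": 0,"ry": 0,"rz": 0.068,"grip": 0.085},
    {"x": 0.0065,"y": 0.1045,"z": -0.195,"rx": 0,"ry": 0,"rz": 0.068,"grip": 0.085},
    {"x": 0.0065,"y": 0.1045,"z": -0.204,"rx": 0,"ry": 0,"rz": 0.068,"grip": 0.085},
    {"x": 0.0065,"y": 0.1045,"z": -0.209,"rx": 0,"ry": 0,"rz": 0.068,"grip": 0.085},
    {"x": 0.0065,"y": 0.1045,"z": -0.209,"rx": 0,"ry": 0,"rz": 0.068,"grip": 0.085}
  ],
  "grip_force": 30
}}

```text
time: 22.2
tool_pos: [476.7, 374.3, 51.5]
tool_rot: [[-0.067, 0.998, 0.0], [0.998, 0.067, 0.0], [0.0, 0.0, -1.0]]
force: [0.4, -0.3, 0.7]
grip_width: 85.2
```

```bash
python3 snap.py w15
```

```text
22.25 [476.8 374.6  52. ] [-12.   36.2 -42.9 106.6  31.9  49.8 -66.8] [[-0.0672, 0.9977, 0.001], [0.9977, 0.0672, 0.0007], [0.0006, 0.0011, -1.0]] [-0.1  0.2  0. ]
```

View pics/w15.png

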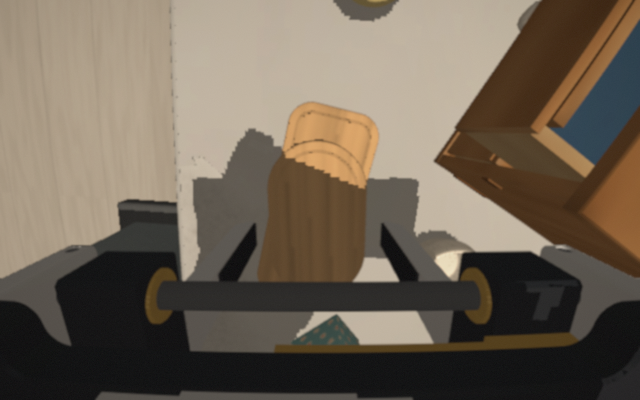

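Call:
{"fn": "play_rows", "kwargs": {
  "deltas": [
    {"x": 0,"y": 0,"z": 0,"rx": 0,"ry": 0,"rz": 0,"grip": 0.055},
    {"x": 0,"y": 0,"z": 0,"rx": 0,"ry": 0,"rz": 0,"grip": 0.055},
    {"x": 0,"y": 0,"z": 0,"rx": 0,"ry": 0,"rz": 0,"grip": 0.055},
    {"x": 0,"y": 0,"z": 0,"rx": 0,"ry": 0,"rz": 0,"grip": 0.055},
    {"x": 0,"y": 0,"z": 0,"rx": 0,"ry": 0,"rz": 0,"grip": 0.055}
  ],
  "grip_force": 30
}}

```text
time: 22.75
tool_pos: [476.5, 374.6, 51.4]
tool_rot: [[-0.068, 0.998, 0.001], [0.998, 0.068, 0.0], [0.0, 0.001, -1.0]]
force: [-0.2, -2.1, 6.5]
grip_width: 61.2
```

Call:
{"fn": "play_rows", "kwargs": {
  "deltas": [
    {"x": 0,"y": 0,"z": 0.005,"rx": 0,"ry": 0,"rz": 0,"grip": 0.055},
    {"x": 0,"y": 0,"z": 0.015,"rx": 0,"ry": 0,"rz": 0,"grip": 0.055},
    {"x": 0,"y": 0,"z": 0.035,"rx": 0,"ry": 0,"rz": 0,"grip": 0.055},
    {"x": 0,"y": 0,"z": 0.065,"rx": 0,"ry": 0,"rz": 0,"grip": 0.055},
    {"x": 0,"y": -0.01,"z": 0.1,"rx": 0,"ry": 0,"rz": 0,"grip": 0.055},
    {"x": 0,"y": -0.03,"z": 0.135,"rx": 0,"ry": 0,"rz": 0.05,"grip": 0.055},
    {"x": 0,"y": -0.06,"z": 0.16,"rx": 0,"ry": 0,"rz": 0.1,"grip": 0.055},
    {"x": 0,"y": -0.1,"z": 0.175,"rx": 0,"ry": 0,"rz": 0.15,"grip": 0.055},
    {"x": 0,"y": -0.14,"z": 0.175,"rx": 0,"ry": 0,"rz": 0.2,"grip": 0.055},
    {"x": 0,"y": -0.18,"z": 0.175,"rx": 0,"ry": 0,"rz": 0.25,"grip": 0.055}
  ],
  "grip_force": 30
}}

```text
time: 23.75
tool_pos: [476.1, 193.3, 227.1]
tool_rot: [[-0.315, 0.949, 0.001], [0.949, 0.315, -0.0], [-0.001, 0.001, -1.0]]
force: [1.0, 0.7, -0.6]
grip_width: 61.2
```

Call:
{"fn": "play_rows", "kwargs": {
  "deltas": [
    {"x": -0.002,"y": -0.04,"z": 0,"rx": 0,"ry": 0,"rz": 0.0415,"grip": 0.055},
    {"x": -0.005,"y": -0.08,"z": 0,"rx": 0,"ry": 0,"rz": 0.0415,"grip": 0.055},
    {"x": -0.01,"y": -0.12,"z": 0,"rx": 0,"ry": 0,"rz": 0.0415,"grip": 0.055},
    {"x": -0.015,"y": -0.16,"z": 0,"rx": 0,"ry": 0,"rz": 0.0415,"grip": 0.055},
    {"x": -0.02,"y": -0.2,"z": 0,"rx": 0,"ry": 0,"rz": 0.0415,"grip": 0.055},
    {"x": -0.024,"y": -0.24,"z": 0,"rx": 0,"ry": 0,"rz": 0.0415,"grip": 0.055},
    {"x": -0.027,"y": -0.275,"z": 0,"rx": 0,"ry": 0,"rz": 0.0415,"grip": 0.055},
    {"x": -0.03,"y": -0.3,"z": 0,"rx": 0,"ry": 0,"rz": 0.0415,"grip": 0.055},
    {"x": -0.03,"y": -0.31,"z": 0,"rx": 0,"ry": 0,"rz": 0.0415,"grip": 0.055},
    {"x": -0.03,"y": -0.31,"z": 0,"rx": 0,"ry": 0,"rz": 0.0415,"grip": 0.055}
  ],
  "grip_force": 30
}}

```text
time: 24.75
tool_pos: [446.2, -116.1, 226.3]
tool_rot: [[-0.35, 0.937, 0.0], [0.937, 0.35, -0.0], [-0.0, 0.0, -1.0]]
force: [-0.1, -0.1, 0.2]
grip_width: 61.0
```

```bash
python3 snap.py w16;python3 - <<'E'
from h import *
c=np.load('w16.npy',allow_pickle=True).item()
crop(c['image'],250,120,390,290,4.6,'pics/g16.png')
E
```

```text
24.8 [ 446.4 -114.9  226.3] [ 50.7   8.  -47.1 116.1   6.9  58.6  20.8] [[-0.3515, 0.9362, 0.0003], [0.9362, 0.3515, 0.0001], [0.0, 0.0003, -1.0]] [-0.2  0.2 -1.8]
```

View pics/w16.png

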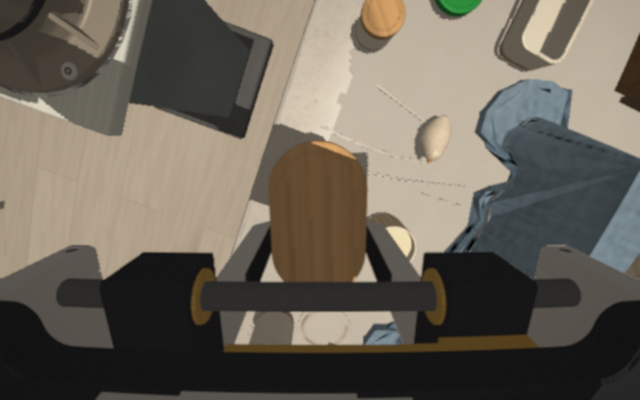

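View pics/g16.png

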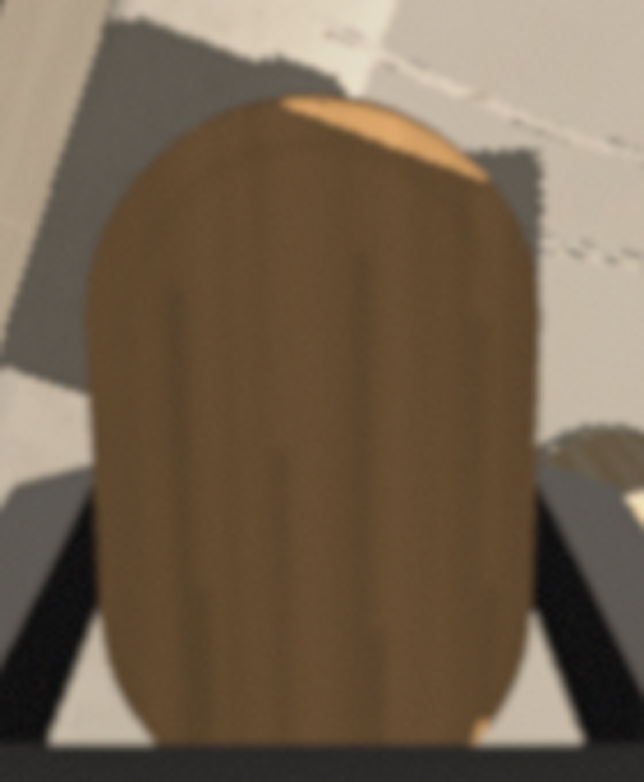

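```bash
python3 - <<'E'
from h import *
c=np.load('w16.npy',allow_pickle=True).item()
# camera in tool frame constant -> use tool pose consistent w/ picture
C=-c['R'].T@c['t']; 
# tool rot from camera R (known tool->cam relation at first telemetry)
yaw=np.degrees(np.arctan2(c['R'][2][1],c['R'][2][0]));print('cam yaw',yaw+180)
th=np.radians(yaw+180); X=np.array([np.cos(th),np.sin(th)]);Y=np.array([np.sin(th),-np.cos(th)])
tcp=C[:2]-68.7*X-.8*Y; z=C[2]-160.07; print('tcp',tcp,z)
P=plane(c,np.array([(313,97),(87,330),(540,330),(103,600),(528,600)],float)/4.6+[250,120]-.4,z-7)[:,:2]-tcp
print(np.c_[P@X,P@Y].round(1))
E
```

```text
cam yaw 110.41250841328313
tcp [ 445.50645824 -117.16349343] 226.31021127369837
[[ 62.7   0.5]
 [ 32.2 -29.7]
 [ 32.2  30.8]
 [ -6.8 -29.1]
 [ -6.7  30.9]]
```

Call:
{"fn": "play_rows", "kwargs": {
  "deltas": [
    {"x": -0.001,"y": -0.01,"z": -0.01,"rx": 0,"ry": 0,"rz": 0,"grip": 0.055},
    {"x": -0.0022,"y": -0.024,"z": -0.035,"rx": 0,"ry": 0,"rz": 0,"grip": 0.055},
    {"x": -0.0022,"y": -0.0289,"z": -0.065,"rx": 0,"ry": 0,"rz": 0,"grip": 0.055},
    {"x": -0.0022,"y": -0.0289,"z": -0.095,"rx": 0,"ry": 0,"rz": 0,"grip": 0.055},
    {"x": -0.0022,"y": -0.0289,"z": -0.113,"rx": 0,"ry": 0,"rz": 0,"grip": 0.055},
    {"x": -0.0022,"y": -0.0289,"z": -0.121,"rx": 0,"ry": 0,"rz": 0,"grip": 0.055},
    {"x": -0.0022,"y": -0.0289,"z": -0.123,"rx": 0,"ry": 0,"rz": 0,"grip": 0.055},
    {"x": -0.0022,"y": -0.0289,"z": -0.123,"rx": 0,"ry": 0,"rz": 0,"grip": 0.055},
    {"x": -0.0022,"y": -0.0289,"z": -0.123,"rx": 0,"ry": 0,"rz": 0,"grip": 0.055}
  ],
  "grip_force": 30
}}

```text
time: 25.7
tool_pos: [444.6, -144.4, 103.8]
tool_rot: [[-0.352, 0.936, 0.001], [0.936, 0.352, -0.001], [-0.001, 0.001, -1.0]]
force: [0.7, -0.8, -1.3]
grip_width: 61.7
```

```bash
python3 snap.py w17; python3 - <<'E'
from h import *
c=np.load('w17.npy',allow_pickle=True).item()
crop(c['image'],240,110,400,290,4,'pics/g17.png')
c=read_camera('side'); crop(c['image'],300,110,400,210,6,'pics/s17.png')
E
```

```text
25.75 [ 444.6 -144.5  103.8] [ 47.1  19.  -42.5 122.4  18.3  44.8  13.5] [[-0.3516, 0.9361, 0.0013], [0.9361, 0.3516, -0.0007], [-0.0011, 0.0009, -1.0]] [-0.  -0.1 -1.2]
```

View pics/g17.png

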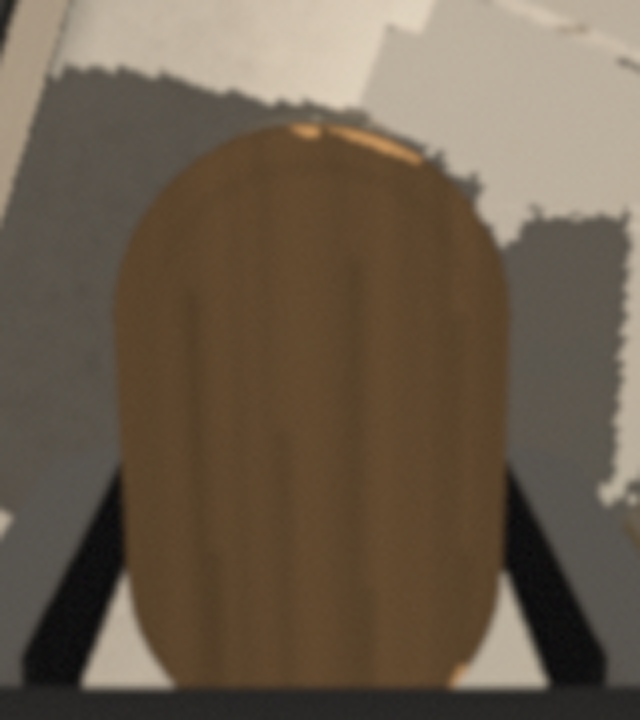

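View pics/s17.png

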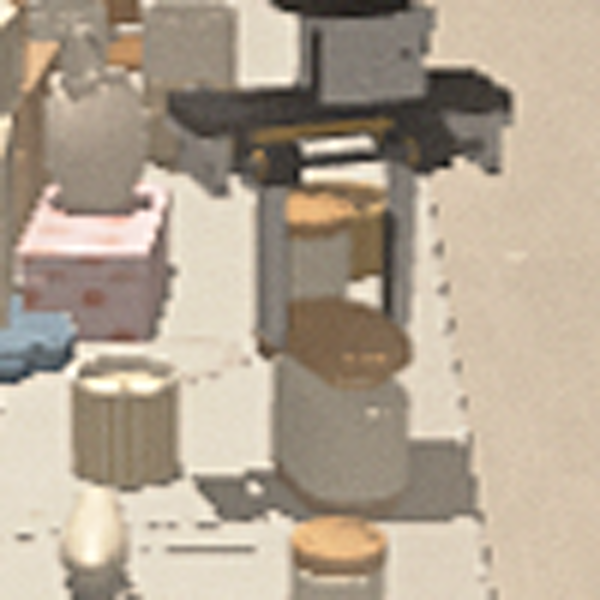

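Aligned over the oval pot in both views. Lowering.

Call:
{"fn": "play_rows", "kwargs": {
  "deltas": [
    {"x": 0,"y": 0,"z": -0.003,"rx": 0,"ry": 0,"rz": 0,"grip": 0.055},
    {"x": 0,"y": 0,"z": -0.006,"rx": 0,"ry": 0,"rz": 0,"grip": 0.055},
    {"x": 0,"y": 0,"z": -0.009,"rx": 0,"ry": 0,"rz": 0,"grip": 0.055},
    {"x": 0,"y": 0,"z": -0.012,"rx": 0,"ry": 0,"rz": 0,"grip": 0.055},
    {"x": 0,"y": 0,"z": -0.014,"rx": 0,"ry": 0,"rz": 0,"grip": 0.055},
    {"x": 0,"y": 0,"z": -0.014,"rx": 0,"ry": 0,"rz": 0,"grip": 0.055}
  ],
  "grip_force": 30
}}

```text
time: 26.4
tool_pos: [443.9, -144.3, 88.6]
tool_rot: [[-0.352, 0.936, -0.001], [0.936, 0.352, 0.0], [0.001, -0.0, -1.0]]
force: [-0.5, -0.1, -0.6]
grip_width: 61.2
```

Call:
{"fn": "play_rows", "kwargs": {
  "deltas": [
    {"x": 0,"y": 0,"z": -0.001,"rx": 0,"ry": 0,"rz": 0,"grip": 0.055},
    {"x": 0,"y": 0,"z": -0.002,"rx": 0,"ry": 0,"rz": 0,"grip": 0.055},
    {"x": 0,"y": 0,"z": -0.003,"rx": 0,"ry": 0,"rz": 0,"grip": 0.055},
    {"x": 0,"y": 0,"z": -0.004,"rx": 0,"ry": 0,"rz": 0,"grip": 0.055},
    {"x": 0,"y": 0,"z": -0.004,"rx": 0,"ry": 0,"rz": 0,"grip": 0.055}
  ],
  "grip_force": 30
}}

```text
time: 26.9
tool_pos: [444.1, -144.4, 85.4]
tool_rot: [[-0.352, 0.936, -0.0], [0.936, 0.352, -0.001], [-0.0, -0.0, -1.0]]
force: [-3.0, 0.4, 11.9]
grip_width: 61.4
```

Call:
{"fn": "play_rows", "kwargs": {
  "deltas": [
    {"x": 0,"y": 0,"z": 0,"rx": 0,"ry": 0,"rz": 0,"grip": 0.068},
    {"x": 0,"y": 0,"z": 0,"rx": 0,"ry": 0,"rz": 0,"grip": 0.074},
    {"x": 0,"y": 0,"z": 0,"rx": 0,"ry": 0,"rz": 0,"grip": 0.074},
    {"x": 0,"y": 0,"z": 0.005,"rx": 0,"ry": 0,"rz": 0,"grip": 0.074},
    {"x": 0,"y": 0,"z": 0.02,"rx": 0,"ry": 0,"rz": 0,"grip": 0.074},
    {"x": 0,"y": 0,"z": 0.05,"rx": 0,"ry": 0,"rz": 0,"grip": 0.074},
    {"x": 0,"y": 0,"z": 0.09,"rx": 0,"ry": 0,"rz": 0,"grip": 0.09},
    {"x": 0,"y": 0,"z": 0.13,"rx": 0,"ry": 0,"rz": 0,"grip": 0.09},
    {"x": 0,"y": 0.03,"z": 0.16,"rx": 0,"ry": 0,"rz": -0.05,"grip": 0.09},
    {"x": 0.005,"y": 0.07,"z": 0.17,"rx": 0,"ry": 0,"rz": -0.15,"grip": 0.09}
  ],
  "grip_force": 30
}}

```text
time: 27.9
tool_pos: [449.8, -74.6, 258.9]
tool_rot: [[-0.203, 0.979, 0.004], [0.979, 0.203, -0.002], [-0.003, 0.004, -1.0]]
force: [1.1, 1.3, -1.0]
grip_width: 90.0
```

```bash
python3 - <<'E'
from h import *
c=read_camera('side'); crop(c['image'],300,110,400,210,6,'pics/s18.png')
E
```

```text
(no output)
```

View pics/s18.png

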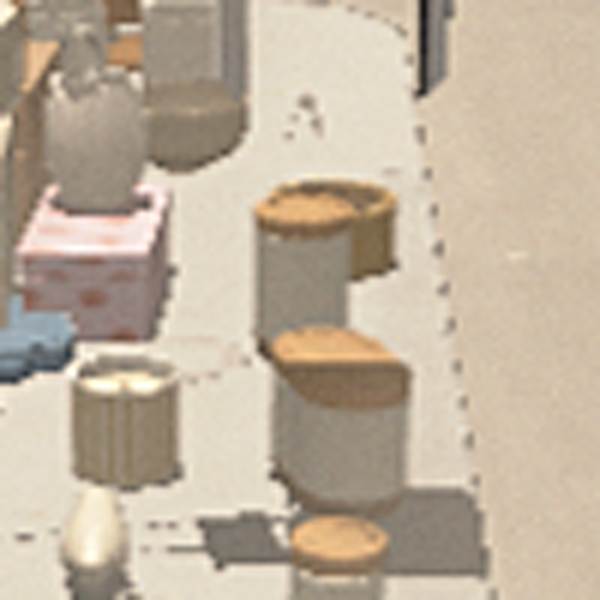

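Call:
{"fn": "play_rows", "kwargs": {
  "deltas": [
    {"x": 0.003,"y": 0.035,"z": 0.003,"rx": 0,"ry": 0,"rz": -0.05,"grip": 0.09},
    {"x": 0.006,"y": 0.078,"z": 0.005,"rx": 0,"ry": 0,"rz": -0.1,"grip": 0.09},
    {"x": 0.009,"y": 0.12,"z": 0.005,"rx": 0,"ry": 0,"rz": -0.15,"grip": 0.09},
    {"x": 0.012,"y": 0.165,"z": 0.005,"rx": 0,"ry": 0,"rz": -0.2,"grip": 0.09},
    {"x": 0.015,"y": 0.21,"z": 0.005,"rx": 0,"ry": 0,"rz": -0.25,"grip": 0.09},
    {"x": 0.018,"y": 0.255,"z": 0.005,"rx": 0,"ry": 0,"rz": -0.3,"grip": 0.09},
    {"x": 0.021,"y": 0.295,"z": 0.005,"rx": 0,"ry": 0,"rz": -0.33,"grip": 0.09},
    {"x": 0.021,"y": 0.325,"z": 0.005,"rx": 0,"ry": 0,"rz": -0.33,"grip": 0.09},
    {"x": 0.021,"y": 0.336,"z": 0.005,"rx": 0,"ry": 0,"rz": -0.33,"grip": 0.09},
    {"x": 0.021,"y": 0.336,"z": 0.005,"rx": 0,"ry": 0,"rz": -0.33,"grip": 0.09}
  ],
  "grip_force": 30
}}

```text
time: 28.95
tool_pos: [469.4, 263.0, 260.6]
tool_rot: [[0.117, 0.993, -0.0], [0.993, -0.117, 0.001], [0.001, -0.0, -1.0]]
force: [-0.0, -0.5, -0.3]
grip_width: 89.9
```

Call:
{"fn": "play_rows", "kwargs": {
  "deltas": [
    {"x": 0,"y": 0,"z": 0,"rx": 0,"ry": 0,"rz": 0,"grip": 0.09},
    {"x": 0,"y": 0,"z": 0,"rx": 0,"ry": 0,"rz": 0,"grip": 0.09},
    {"x": 0,"y": 0,"z": 0,"rx": 0,"ry": 0,"rz": 0,"grip": 0.09}
  ],
  "grip_force": 30
}}

```text
time: 29.25
tool_pos: [470.4, 260.2, 260.1]
tool_rot: [[0.122, 0.992, 0.0], [0.992, -0.122, -0.001], [-0.001, 0.0, -1.0]]
force: [0.6, -0.4, -0.2]
grip_width: 90.2
```

```bash
python3 snap.py w19; python3 - <<'E'
from h import *
c=np.load('w19.npy',allow_pickle=True).item()
crop(c['image'],260,20,380,160,4.2,'pics/g19.png')
f=lambda im:((im[:,:,2].astype(int)-im[:,:,0])>t)
for t in (40,50,60): blob(c,(270,20,370,160),22,f,f'pics/m19_{t}.png')
E
```

```text
29.3 [470.4 260.5 260.1] [ 12.3  17.6 -57.5 104.7  16.2  66.5 -57.5] [[0.1221, 0.9925, 0.0003], [0.9925, -0.1221, -0.0004], [-0.0004, 0.0004, -1.0]] [ 0.3  0.1 -0.2]
circle [473.2 386.5 148.1] rect c [472.9 386.4] dims [ 63.4 144.7] long axis deg 80.3
circle [473.1 386.4 147.1] rect c [473.  386.4] dims [ 62.2 143.6] long axis deg 80.4
circle [472.9 386.4 146.4] rect c [473.  386.4] dims [ 61.3 142.7] long axis deg 80.5
```

View pics/g19.png

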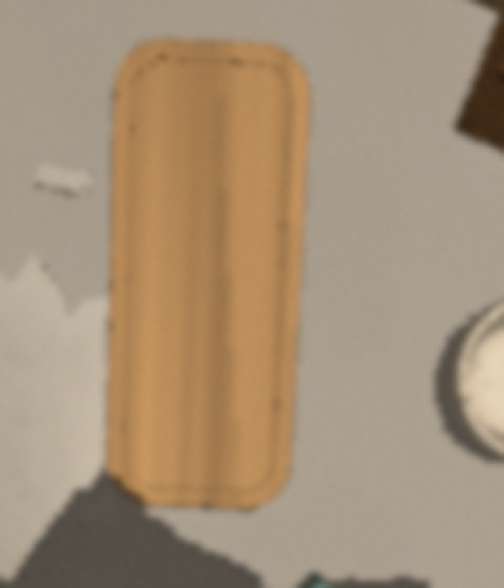

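View pics/m19_50.png

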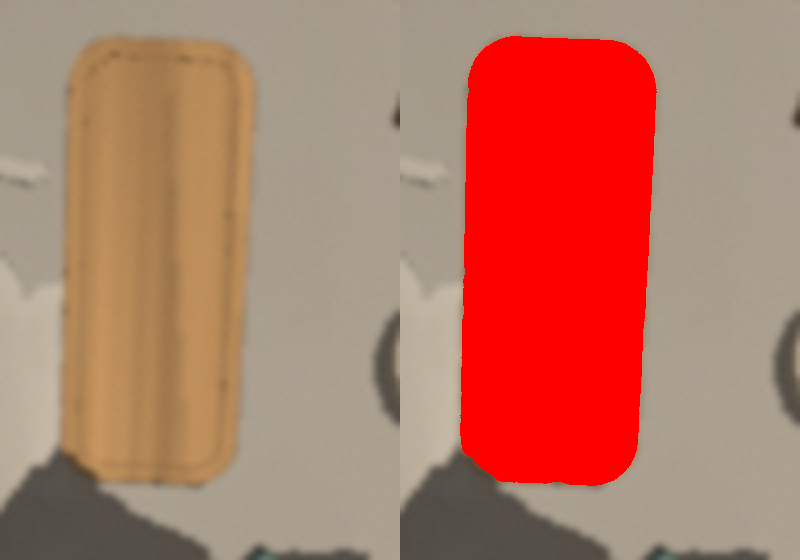

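Call:
{"fn": "play_rows", "kwargs": {
  "deltas": [
    {"x": 0.001,"y": 0.03,"z": -0.02,"rx": 0,"ry": 0,"rz": -0.02,"grip": 0.09},
    {"x": 0.003,"y": 0.07,"z": -0.05,"rx": 0,"ry": 0,"rz": -0.046,"grip": 0.09},
    {"x": 0.003,"y": 0.11,"z": -0.085,"rx": 0,"ry": 0,"rz": -0.046,"grip": 0.088},
    {"x": 0.003,"y": 0.1248,"z": -0.12,"rx": 0,"ry": 0,"rz": -0.046,"grip": 0.085},
    {"x": 0.003,"y": 0.1248,"z": -0.15,"rx": 0,"ry": 0,"rz": -0.046,"grip": 0.085},
    {"x": 0.003,"y": 0.1248,"z": -0.18,"rx": 0,"ry": 0,"rz": -0.046,"grip": 0.085},
    {"x": 0.003,"y": 0.1248,"z": -0.205,"rx": 0,"ry": 0,"rz": -0.046,"grip": 0.085},
    {"x": 0.003,"y": 0.1248,"z": -0.22,"rx": 0,"ry": 0,"rz": -0.046,"grip": 0.085},
    {"x": 0.003,"y": 0.1248,"z": -0.228,"rx": 0,"ry": 0,"rz": -0.046,"grip": 0.085},
    {"x": 0.003,"y": 0.1248,"z": -0.231,"rx": 0,"ry": 0,"rz": -0.046,"grip": 0.085}
  ],
  "grip_force": 40
}}

```text
time: 30.3
tool_pos: [473.2, 386.3, 28.9]
tool_rot: [[0.166, 0.986, -0.0], [0.986, -0.166, -0.0], [-0.0, -0.0, -1.0]]
force: [-0.1, 0.1, 0.8]
grip_width: 85.0
```

```bash
python3 snap.py w20
```

```text
30.35 [473.3 386.4  29. ] [-11.6  39.6 -45.4 106.4  36.5  49.7 -84.7] [[0.1663, 0.9861, 0.0001], [0.9861, -0.1663, 0.0002], [0.0003, 0.0001, -1.0]] [-0.  -0.8 -1.5]
```

View pics/w20.png

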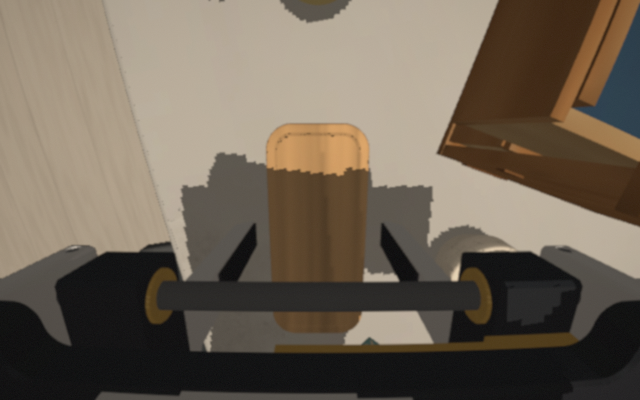

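Aligned squarely. Close and lift.

Call:
{"fn": "play_rows", "kwargs": {
  "deltas": [
    {"x": 0,"y": 0,"z": 0,"rx": 0,"ry": 0,"rz": 0,"grip": 0.055},
    {"x": 0,"y": 0,"z": 0,"rx": 0,"ry": 0,"rz": 0,"grip": 0.055},
    {"x": 0,"y": 0,"z": 0,"rx": 0,"ry": 0,"rz": 0,"grip": 0.055},
    {"x": 0,"y": 0,"z": 0,"rx": 0,"ry": 0,"rz": 0,"grip": 0.055},
    {"x": 0,"y": 0,"z": 0,"rx": 0,"ry": 0,"rz": 0,"grip": 0.055}
  ],
  "grip_force": 40
}}

```text
time: 30.85
tool_pos: [473.3, 386.6, 29.6]
tool_rot: [[0.166, 0.986, 0.001], [0.986, -0.166, 0.0], [0.0, 0.001, -1.0]]
force: [-0.2, -1.3, 7.9]
grip_width: 60.7
```

Call:
{"fn": "play_rows", "kwargs": {
  "deltas": [
    {"x": 0,"y": 0,"z": 0.005,"rx": 0,"ry": 0,"rz": 0,"grip": 0.055},
    {"x": 0,"y": 0,"z": 0.015,"rx": 0,"ry": 0,"rz": 0,"grip": 0.055},
    {"x": 0,"y": 0,"z": 0.035,"rx": 0,"ry": 0,"rz": 0,"grip": 0.055},
    {"x": 0,"y": 0,"z": 0.065,"rx": 0,"ry": 0,"rz": 0,"grip": 0.055},
    {"x": 0,"y": 0,"z": 0.1,"rx": 0,"ry": 0,"rz": 0,"grip": 0.055},
    {"x": 0,"y": -0.01,"z": 0.135,"rx": 0,"ry": 0,"rz": 0,"grip": 0.055},
    {"x": 0.01,"y": -0.03,"z": 0.16,"rx": 0,"ry": 0,"rz": 0.03,"grip": 0.055},
    {"x": 0.03,"y": -0.06,"z": 0.17,"rx": 0,"ry": 0,"rz": 0.06,"grip": 0.055},
    {"x": 0.055,"y": -0.09,"z": 0.17,"rx": 0,"ry": 0,"rz": 0.09,"grip": 0.055},
    {"x": 0.08,"y": -0.12,"z": 0.17,"rx": 0,"ry": 0,"rz": 0.115,"grip": 0.055}
  ],
  "grip_force": 40
}}

```text
time: 31.85
tool_pos: [553.8, 265.4, 201.4]
tool_rot: [[0.05, 0.999, 0.002], [0.999, -0.05, 0.0], [0.001, 0.002, -1.0]]
force: [-0.2, 0.2, -0.9]
grip_width: 61.2
```

Call:
{"fn": "play_rows", "kwargs": {
  "deltas": [
    {"x": 0.025,"y": -0.025,"z": 0,"rx": 0,"ry": 0,"rz": 0,"grip": 0.055},
    {"x": 0.05,"y": -0.05,"z": 0,"rx": 0,"ry": 0,"rz": 0,"grip": 0.055},
    {"x": 0.07,"y": -0.067,"z": 0,"rx": 0,"ry": 0,"rz": 0,"grip": 0.055},
    {"x": 0.081,"y": -0.077,"z": 0,"rx": 0,"ry": 0,"rz": 0,"grip": 0.055},
    {"x": 0.081,"y": -0.077,"z": 0,"rx": 0,"ry": 0,"rz": 0,"grip": 0.055},
    {"x": 0.081,"y": -0.077,"z": 0,"rx": 0,"ry": 0,"rz": 0,"grip": 0.055},
    {"x": 0.081,"y": -0.077,"z": 0,"rx": 0,"ry": 0,"rz": 0,"grip": 0.055}
  ],
  "grip_force": 40
}}

```text
time: 32.55
tool_pos: [632.9, 191.0, 199.5]
tool_rot: [[0.049, 0.999, 0.0], [0.999, -0.049, 0.0], [0.0, 0.0, -1.0]]
force: [-0.7, -0.3, -0.5]
grip_width: 61.2
```

```bash
python3 snap.py w21; python3 - <<'E'
from h import *
c=np.load('w21.npy',allow_pickle=True).item()
C=-c['R'].T@c['t']; 
yaw=np.degrees(np.arctan2(c['R'][2][1],c['R'][2][0]))+180;print('cam yaw',yaw)
th=np.radians(yaw); X=np.array([np.cos(th),np.sin(th)]);Y=np.array([np.sin(th),-np.cos(th)])
print('tcp',C[:2]-68.7*X-.8*Y,C[2]-160)
print('expected far end row if centred',proj(c,[np.r_[C[:2]-68.7*X-.8*Y+72*X,C[2]-160-7]]))
s=read_camera('side'); cv2.imwrite('pics/s21.png',s['image'])
E
```

```text
32.6 [633.  190.9 199.4] [ 13.7  33.  -51.5  92.8  27.5  67.6 -46.9] [[0.0496, 0.9988, 0.0001], [0.9988, -0.0496, 0.0003], [0.0003, 0.0001, -1.0]] [-0.2  0.3 -1. ]
cam yaw 87.05430554030802
tcp [632.12716804 190.25621486] 199.6245106163878
expected far end row if centred [[316.85864856 124.6013893 ]]
```

View pics/w21.png

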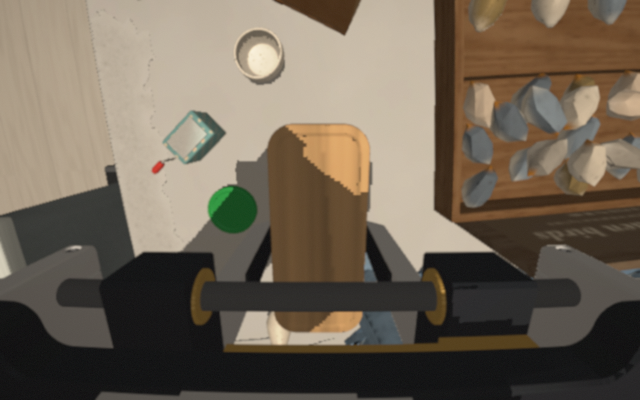

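View pics/s21.png

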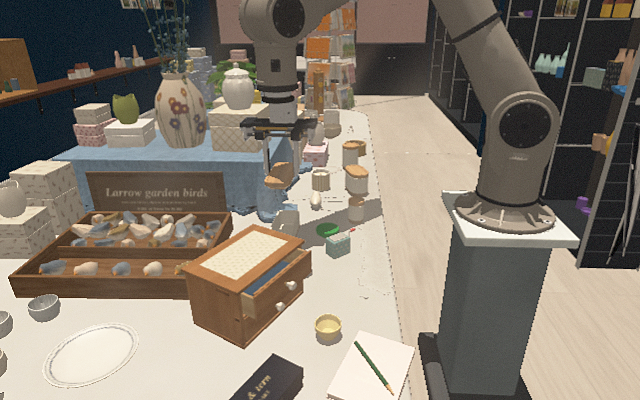

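```bash
python3 - <<'E'
from h import *
t=np.load('t.npy',allow_pickle=True).item(); im=cv2.imread('pics/top0.png')
crop(im,190,20,350,200,4,'pics/tray.png')
for p in[(293,145),(206,147),(293,38)]: print(p,[plane(t,[p],z)[0].round().tolist() for z in(0,50,120)])
w=np.load('w21.npy',allow_pickle=True).item()
for p in[(437,213),(462,222)]: print('w',p,[plane(w,[p],z)[0].round().tolist() for z in(0,50,100,120,150)])
E
```

```text
(293, 145) [[776.0, 149.0, 0.0], [759.0, 146.0, 50.0], [735.0, 141.0, 120.0]]
(206, 147) [[781.0, 466.0, 0.0], [764.0, 453.0, 50.0], [740.0, 434.0, 120.0]]
(293, 38) [[1210.0, 141.0, 0.0], [1179.0, 138.0, 50.0], [1136.0, 133.0, 120.0]]
w (437, 213) [[792.0, 143.0, 0.0], [771.0, 159.0, 50.0], [749.0, 175.0, 100.0], [740.0, 181.0, 120.0], [727.0, 191.0, 150.0]]
w (462, 222) [[828.0, 128.0, 0.0], [801.0, 146.0, 50.0], [775.0, 164.0, 100.0], [764.0, 171.0, 120.0], [748.0, 182.0, 150.0]]
```

View pics/tray.png

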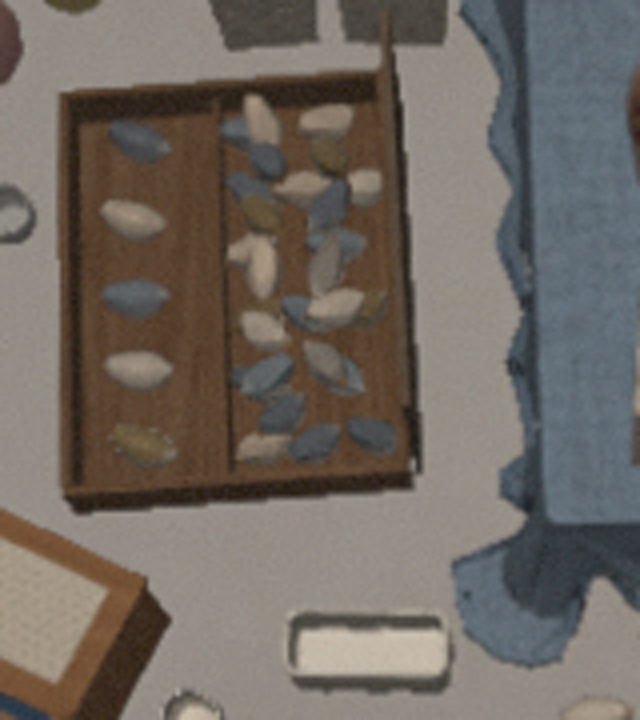

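Call:
{"fn": "play_rows", "kwargs": {
  "deltas": [
    {"x": 0,"y": -0.0005,"z": -0.01,"rx": 0,"ry": 0,"rz": 0,"grip": 0.055},
    {"x": 0,"y": -0.0005,"z": -0.035,"rx": 0,"ry": 0,"rz": 0,"grip": 0.055},
    {"x": 0,"y": -0.0005,"z": -0.065,"rx": 0,"ry": 0,"rz": 0,"grip": 0.055},
    {"x": 0,"y": -0.0005,"z": -0.09,"rx": 0,"ry": 0,"rz": 0,"grip": 0.055},
    {"x": 0,"y": -0.0005,"z": -0.105,"rx": 0,"ry": 0,"rz": 0,"grip": 0.055},
    {"x": 0,"y": -0.0005,"z": -0.111,"rx": 0,"ry": 0,"rz": 0,"grip": 0.055},
    {"x": 0,"y": -0.0005,"z": -0.112,"rx": 0,"ry": 0,"rz": 0,"grip": 0.055},
    {"x": 0,"y": -0.0005,"z": -0.112,"rx": 0,"ry": 0,"rz": 0,"grip": 0.055},
    {"x": 0,"y": -0.0005,"z": -0.112,"rx": 0,"ry": 0,"rz": 0,"grip": 0.055}
  ],
  "grip_force": 40
}}

```text
time: 33.55
tool_pos: [634.6, 189.2, 88.1]
tool_rot: [[0.052, 0.999, 0.001], [0.999, -0.052, 0.0], [0.001, 0.001, -1.0]]
force: [-0.5, -0.6, -1.7]
grip_width: 61.0
```

```bash
python3 snap.py w22; python3 - <<'E'
from h import *
c=np.load('w22.npy',allow_pickle=True).item()
crop(c['image'],230,90,410,340,2.4,'pics/g22.png')
c=read_camera('side'); crop(c['image'],230,150,350,260,6,'pics/s22.png')
E
```

```text
33.6 [634.5 189.1  88. ] [ 11.1  39.4 -47.5  97.8  33.5  58.  -51.3] [[0.0519, 0.9987, 0.0014], [0.9987, -0.0519, 0.0004], [0.0005, 0.0013, -1.0]] [ 0.1 -0.5 -1.6]
```

View pics/g22.png

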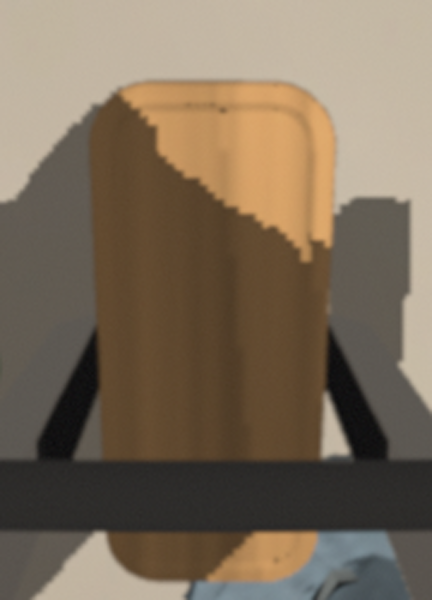

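View pics/s22.png

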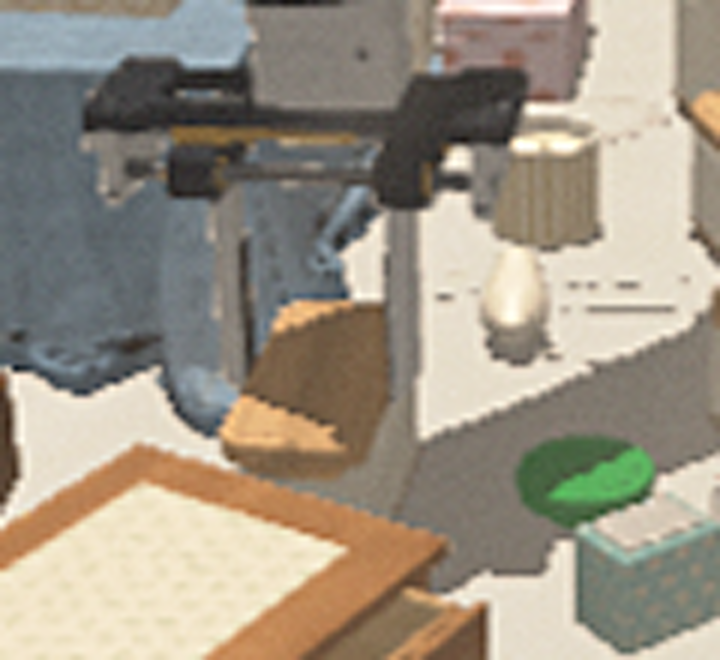

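Lid hovers over the dish, covering it symmetrically in the wrist view. Lower.

Call:
{"fn": "play_rows", "kwargs": {
  "deltas": [
    {"x": 0,"y": 0,"z": -0.003,"rx": 0,"ry": 0,"rz": 0,"grip": 0.055},
    {"x": 0,"y": 0,"z": -0.006,"rx": 0,"ry": 0,"rz": 0,"grip": 0.055},
    {"x": 0,"y": 0,"z": -0.009,"rx": 0,"ry": 0,"rz": 0,"grip": 0.055},
    {"x": 0,"y": 0,"z": -0.012,"rx": 0,"ry": 0,"rz": 0,"grip": 0.055},
    {"x": 0,"y": 0,"z": -0.014,"rx": 0,"ry": 0,"rz": 0,"grip": 0.055},
    {"x": 0,"y": 0,"z": -0.014,"rx": 0,"ry": 0,"rz": 0,"grip": 0.055}
  ],
  "grip_force": 40
}}

```text
time: 34.25
tool_pos: [633.9, 188.9, 72.6]
tool_rot: [[0.052, 0.999, -0.001], [0.999, -0.052, -0.0], [-0.0, -0.001, -1.0]]
force: [-0.3, -0.1, -0.8]
grip_width: 61.0
```

Call:
{"fn": "play_rows", "kwargs": {
  "deltas": [
    {"x": 0,"y": 0,"z": -0.001,"rx": 0,"ry": 0,"rz": 0,"grip": 0.055},
    {"x": 0,"y": 0,"z": -0.002,"rx": 0,"ry": 0,"rz": 0,"grip": 0.055},
    {"x": 0,"y": 0,"z": -0.003,"rx": 0,"ry": 0,"rz": 0,"grip": 0.055},
    {"x": 0,"y": 0,"z": -0.004,"rx": 0,"ry": 0,"rz": 0,"grip": 0.055},
    {"x": 0,"y": 0,"z": -0.004,"rx": 0,"ry": 0,"rz": 0,"grip": 0.055}
  ],
  "grip_force": 40
}}

```text
time: 34.75
tool_pos: [634.1, 188.9, 69.6]
tool_rot: [[0.052, 0.999, 0.0], [0.999, -0.052, -0.0], [-0.0, 0.0, -1.0]]
force: [-3.2, -2.2, 9.9]
grip_width: 61.3
```

Call:
{"fn": "play_rows", "kwargs": {
  "deltas": [
    {"x": 0,"y": 0,"z": 0,"rx": 0,"ry": 0,"rz": 0,"grip": 0.068},
    {"x": 0,"y": 0,"z": 0,"rx": 0,"ry": 0,"rz": 0,"grip": 0.074},
    {"x": 0,"y": 0,"z": 0,"rx": 0,"ry": 0,"rz": 0,"grip": 0.074},
    {"x": 0,"y": 0,"z": 0.005,"rx": 0,"ry": 0,"rz": 0,"grip": 0.074},
    {"x": 0,"y": 0,"z": 0.02,"rx": 0,"ry": 0,"rz": 0,"grip": 0.074},
    {"x": 0,"y": 0,"z": 0.05,"rx": 0,"ry": 0,"rz": 0,"grip": 0.074},
    {"x": 0,"y": 0,"z": 0.09,"rx": 0,"ry": 0,"rz": 0,"grip": 0.09},
    {"x": 0,"y": 0,"z": 0.13,"rx": 0,"ry": 0,"rz": 0,"grip": 0.09},
    {"x": -0.02,"y": 0,"z": 0.17,"rx": 0,"ry": 0,"rz": 0,"grip": 0.09},
    {"x": -0.05,"y": 0,"z": 0.2,"rx": 0,"ry": 0,"rz": 0,"grip": 0.09}
  ],
  "grip_force": 40
}}

```text
time: 35.75
tool_pos: [584.3, 189.5, 272.3]
tool_rot: [[0.052, 0.999, 0.002], [0.999, -0.052, 0.002], [0.002, 0.002, -1.0]]
force: [-0.4, -0.7, 1.2]
grip_width: 89.9
```

Call:
{"fn": "play_rows", "kwargs": {
  "deltas": [
    {"x": -0.03,"y": -0.02,"z": 0.01,"rx": 0,"ry": 0,"rz": -0.14,"grip": 0.09},
    {"x": -0.06,"y": -0.05,"z": 0.03,"rx": 0,"ry": 0,"rz": -0.28,"grip": 0.09},
    {"x": -0.09,"y": -0.08,"z": 0.05,"rx": 0,"ry": 0,"rz": -0.42,"grip": 0.09},
    {"x": -0.11,"y": -0.11,"z": 0.07,"rx": 0,"ry": 0,"rz": -0.56,"grip": 0.09},
    {"x": -0.12,"y": -0.15,"z": 0.09,"rx": 0,"ry": 0,"rz": -0.7,"grip": 0.09},
    {"x": -0.12,"y": -0.17,"z": 0.1,"rx": 0,"ry": 0,"rz": -0.84,"grip": 0.09},
    {"x": -0.12,"y": -0.18,"z": 0.1,"rx": 0,"ry": 0,"rz": -0.98,"grip": 0.09},
    {"x": -0.12,"y": -0.18,"z": 0.1,"rx": 0,"ry": 0,"rz": -1.12,"grip": 0.09},
    {"x": -0.12,"y": -0.18,"z": 0.1,"rx": 0,"ry": 0,"rz": -1.26,"grip": 0.09},
    {"x": -0.12,"y": -0.18,"z": 0.1,"rx": 0,"ry": 0,"rz": -1.4,"grip": 0.09}
  ],
  "grip_force": 40
}}

```text
time: 36.75
tool_pos: [463.8, 9.5, 370.0]
tool_rot: [[0.993, 0.114, 0.001], [0.114, -0.993, -0.0], [0.001, 0.001, -1.0]]
force: [0.0, -0.4, 0.5]
grip_width: 89.7
```

Call:
{"fn": "play_rows", "kwargs": {
  "deltas": [
    {"x": 0,"y": 0,"z": 0,"rx": 0,"ry": 0,"rz": -0.118,"grip": 0.09},
    {"x": 0,"y": 0,"z": 0,"rx": 0,"ry": 0,"rz": -0.118,"grip": 0.09},
    {"x": 0,"y": 0,"z": 0,"rx": 0,"ry": 0,"rz": -0.118,"grip": 0.09},
    {"x": 0,"y": 0,"z": 0,"rx": 0,"ry": 0,"rz": -0.118,"grip": 0.09}
  ],
  "grip_force": 40
}}

```text
time: 37.15
tool_pos: [464.0, 9.1, 369.3]
tool_rot: [[1.0, 0.004, 0.0], [0.004, -1.0, -0.0], [0.0, 0.0, -1.0]]
force: [0.5, 0.3, -0.5]
grip_width: 89.9
```

```bash
python3 snap.py w23; python3 - <<'E'
from h import *
c=read_camera('side'); crop(c['image'],230,130,390,240,5,'pics/s23.png')
E
```

```text
37.2 [464.    9.1 369.2] [ 39.9   0.5 -48.1 104.    0.4  75.6 -98.2] [[1.0, 0.0037, 0.0003], [0.0037, -1.0, -0.0001], [0.0003, 0.0001, -1.0]] [ 0.  -0.2  0.1]
```

View pics/w23.png

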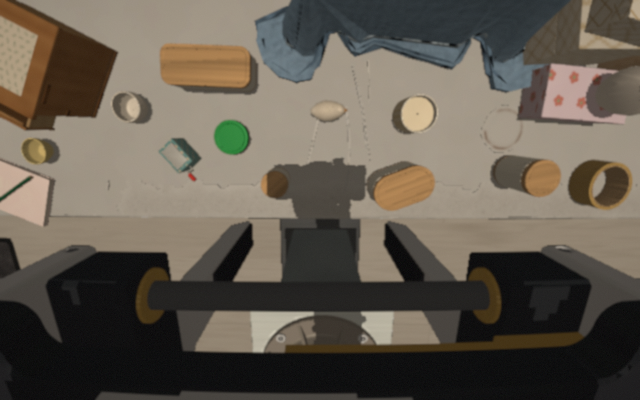

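View pics/s23.png

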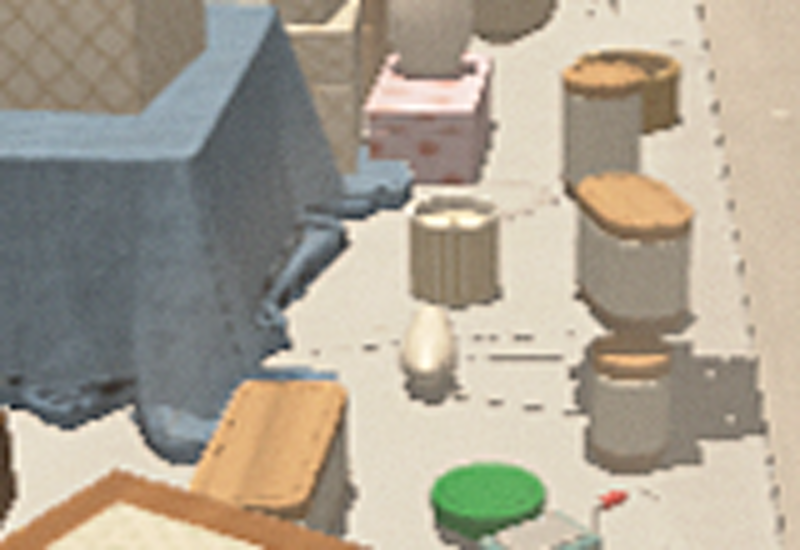

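```bash
python3 - <<'E'
from h import *
c=np.load('w23.npy',allow_pickle=True).item()
f=lambda im:((im[:,:,2].astype(int)-im[:,:,0])>t)
for t in(45,60):
  for n,r,z in(('oblong 634,189.1,87',(150,35,260,95),62),('oval 440.2,-134.6,110.6',(365,158,440,215),78),('round 462,-357.9',(519,150,564,205),96),('small 443.7,84.2',(255,160,300,205),70)):
    print(n); blob(c,r,z,f,f'pics/v{r[0]}_{t}.png')
crop(c['image'],365,140,575,220,3.7,'pics/v.png'); crop(c['image'],150,35,300,205,3.5,'pics/v2.png')
E
```

```text
oblong 634,189.1,87
circle [633.5 187.9 148.7] rect c [633.6 188. ] dims [ 63.  144.8] long axis deg 86.9
oval 440.2,-134.6,110.6
circle [ 441.1 -134.3  104.7] rect c [ 440.5 -134.5] dims [ 63.5 104.7] long axis deg 111.5
round 462,-357.9
circle [ 462.4 -357.3   64.5] rect c [ 462.  -357.1] dims [62.  63.6] long axis deg 57.0
small 443.7,84.2
circle [443.8  94.8  36.4] rect c [443.8  98.8] dims [13.7 36.4] long axis deg 178.9
oblong 634,189.1,87
circle [632.6 188.1 146.8] rect c [633.6 187.9] dims [ 61.4 143. ] long axis deg 86.9
oval 440.2,-134.6,110.6
circle [ 440.7 -134.4  102.9] rect c [ 440.6 -134.5] dims [ 61.4 102.8] long axis deg 111.3
round 462,-357.9
circle [ 462.4 -357.3   61.7] rect c [ 461.9 -357.4] dims [59.8 60.9] long axis deg 90.9
small 443.7,84.2
circle [444.4  96.   33.4] rect c [444.6  99.4] dims [10.5 33.4] long axis deg 177.8
```

View pics/v.png

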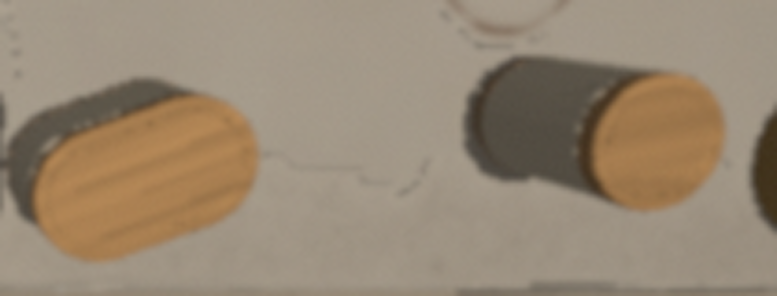

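View pics/v2.png

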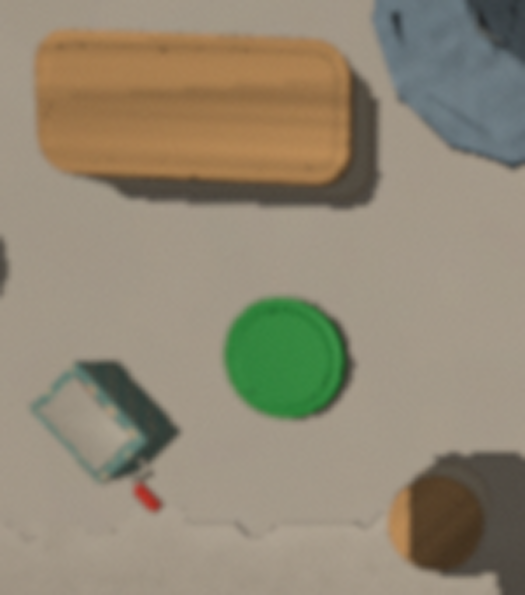

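```bash
python3 - <<'E'
from bench import workorder,telemetry
print(workorder.finish_job()); s=telemetry.sense(); print(s['time'],s['force'].round(1),s['tool_pos'].round(1))
E
```

```text
the job is handed in; nothing more can be done
None
the job is handed in; nothing more can be done
```

I took the pile apart from the top down, put all four lids on their own pots, and handed the job in at about 37 s. Each lid went down by hand until the wrist force rose to about 8–12 N at the height where it should be home. I then released it and lifted clear.

**Last checks of the seated lids:**

| Lid | Lid centre (x, y, mm) | Pot centre (x, y, mm) | Lid turned (deg) | Pot turned (deg) |
|---|---|---|---|---|
| Oblong | 633.6, 188.0 | 634.0, 189.1 | 86.9 | 87.0 |
| Oval | 440.6, −134.5 | 440.2, −134.6 | 111.4 | 110.6 |
| Round | 462.2, −357.3 | 462.0, −357.7 | any | any |
| Small | 443.7, about 84 | 443.5, 84.6 | any | any |

- **Size and height:** The lids' sizes measured at their home heights match the sizes given to within about 1.5 mm. In the side view all four plates lie flat on their rims.
- **Small lid:** It was in the gripper's shadow in the last wrist picture, so the automatic measurement failed there. Its figures come from the picture taken just after it was placed, and the side views agree with them.
- **Bystanders:** The bird and the candle stand upright and look unmoved in the last pictures; I did not measure their positions. The green look-alike was not touched, and the arm was clear of everything at hand-in.

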